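# Open the drop-front code-reading station, power it and load the sample canisters

## Robot

A 7-joint arm with a two-finger parallel gripper is mounted at the origin on a cart in front of the work surface, level with it; the furniture and walls round the work are solid. World frame = base frame: x ahead of the robot, y to its left, z up, the work surface at z = 0. Lengths are in m, angles in rad, forces in N, time in s.
With the tool pointing down it reaches from about 0.4 to 0.85 m from the base axis. Payload 10.4 kg.
Tool frame: the origin (TCP) lies at the very end of the fingers, on their centre line; the grasp point (between the pads) lies tcp_to_grasp behind it (tcp_to_grasp is the distance from the TCP to the grasp point, in m); z points along the fingers, y is the direction in which the jaws open and shut (so a half turn about z gives the same grasp; the last joint's range is limited). The gripper opens to 87 mm and grips with 3 to 60 N. Pads are 19 mm wide; open, the fingers measure 117 mm over their backs; the gripper's body (75 mm by 190 mm) begins 51 mm behind the grasp point.
Start: joints at [1.202, 0.332, -0.065, 1.46, 0.022, 1.35, -0.088], TCP at [0.212, -0.588, 0.223] pointing down, gripper open.
Joint ranges: [-2.6, 2.6], [-0.5, 2.12], [-1.47, 1.34], [0.16, 2.42], [-1.27, 4.41], [0.06, 2.06], [-2.6, 2.6]. Speed limits (rad/s): [2.22, 2.22, 2.79, 2.79, 3.14, 3.14, 3.14].

## Interface

Orientations are given as a unit quaternion [w, x, y, z].
In Python, from cell import * gives the robot as it stands.
- The arm moves only by the tool apply_moves, never from a script. Its argument "moves" is one flat list of numbers, 7 for each row, row after row: the shift along the tool's x, y, z in cm, then the turn, a rotation vector about the tool's x, y, z in rad, then the finger opening in cm, from 0 to 8.7. A call has 1 to 20 rows; each row shifts and turns the commanded pose from where the row before left it, along the tool's axes as they then stand; what a row does not reach is not made up. A row lasts 1/12 s, in which the tool goes at most 41.7 mm and 7.16 degrees, less where a joint would pass 70% of its speed; a pose out of reach is approached as far as the arm can. A call with a gripper value outside its range is refused whole. The fingers move at their own pace and stop on an object; "squeeze" is the grip in N (left out, the last holds). Time passes only in rows, so rows that do not move let the fingers close. It gives the time, the measured TCP pose, the force and the opening at its end, in the units of the state.
- sense(): the state, without advancing time (a new reading comes with each control period).
- get_image(name): name is "side" or "top" or "wrist"; returns a dict with "img" (400x640x3 uint8, red, green, blue), "depth" (400x640 float32, m along the optical axis (not along the pixel's ray), 0 where there is no reading), "fovy" (degrees; the focal length in pixels is half the picture's height over the tangent of half this angle, whatever the lens; pixels are square), "cx", "cy" (the principal point, pixels), "position" and "rotation" of the camera in the world. Camera axes: x right, y down, z forward; pixel columns grow to the right and rows downward; lengths in m; the calibration is good to about 2 mm. A picture is of the moment at which its call begins.
- close_job(): hands the job in, once; it reports no verdict.
The state is a dict: "t": time; "joint_positions": joint angles; "dq": joint speeds; "tau": joint torques, N m; "ee_pos": TCP position; "tcp_rot": TCP orientation; "contact_force": force on the tool from outside, world axes, zero at the start; "ft_torque": the same for the moment, N m; "width": opening from 0.0 (shut) to 1.0 (fully open).
Only numpy, scipy, OpenCV 4.12 (cv2) and the standard library are available. Lean on these libraries where they do the work, as an engineer would, in place of code of your own. Each camera call takes 0.05 s, during which the arm holds its last target.

## Task

Open up the canister station: pull both flap supports all the way out first, then swing the flap down gently by hand until it lies level on them. Plug the battery block fully home into the well on top of the cabinet, and stand every sample canister that is out upright on the lowered flap with its label facing squarely into the cabinet, at the code reader. Leave the jar, the tamper, the timer and the sugar box where they are.

Things in the scene. Friction and masses are not known exactly. Their poses are not given: they have to be found in the camera images.
- station: Grey cabinet fixed on the worktop, 170 mm wide, 194 mm high. Origin: on the worktop under the middle of the flap's hinge line; x points into the cabinet (away from the robot), y to its left seen from the robot, z up. Plinth front at x = 0; hinge line along y at x = 0, z = 75 mm; deck (flat top) x = 53 to 131 mm, z = 194 mm. Inside, a dark code reader bar looks to -x over the lowered flap.
- flap (a joint): Wooden drop-front flap, 170 mm wide, 130 mm long, 10 mm thick, hinged in mid-thickness. 0 = shut (leaning 25 degrees back), 2.007 rad = level towards the robot. The stiff hinge (0.4 N m) holds it empty at any angle, not loaded; only the supports stop it at level. Level, its face is at z = 80 mm, with a 5 mm high rim at front and sides (inside 138 mm wide, from the hinge to 124 mm out).
- flap_bar (a point): Middle of the round steel bar (10 mm thick, 72 mm long, along the station's y) of the bow handle on the flap's free edge: 172 mm from the hinge line, in the flap's mid-plane. The bow is open: 37 mm between bar and flap edge, 74 mm between its two legs. The bar is round, so it can turn between the fingers as the flap swings.
- support_left (a joint): Slide-out wooden support on the left (station y = +60 mm), 18 mm wide, 24 mm high, top at z = 70 mm; 0 = fully in, 0.09 m = fully out (stop); slides to the station's -x with about 1.5 N of friction, and stays put.
- support_left_knob (a point): Centre of the left support's steel knob: a cylinder 20 mm across, 28 mm long, lying along the station's x, on a thin stem; about 35 mm in front of the support's front end, at z = 58 mm. Can be pinched from above across the station's y.
- support_right (a joint): The same on the right (station y = -60 mm): 0 = in, 0.09 m = fully out.
- support_right_knob (a point): Centre of the right support's knob, as for the left.
- reader_window (a point): Middle of the reader's glass window inside the cabinet (station x = 89, y = 0, z = 104 mm); it looks along the station's -x.
- well_mouth (a point): Centre of the mouth of the rectangular power well: a dark block 62 x 66 mm and 22 mm high on the deck, left of the middle (station x = 95, y = 50 mm); mouth at z = 216 mm. Hole 33 mm along the station's x by 39 mm along its y, 18 mm deep, edges chamfered 2 mm.
- battery: Battery block for the reader: grey head 40 (x) x 46 (y) x 26 mm on a dark plug foot 30 (x) x 36 (y) mm, 18 mm high, lowest 2 mm stepped in 1.2 mm; 44 mm high, 0.12 kg. Origin: centre of the foot's underside, z up; it stands on its foot. It fits the well either way round, its x along the station's x; seated, the foot is 18 mm deep and the head rests on the well block.
- can_0: Round sample canister, 40 mm across, 62 mm high, 0.1 to 0.2 kg, aluminium, dark lid. Origin: centre of its underside, z up. Its +x points out through the middle of its one label (pale paper, black bars, on the side wall); a white tab on the lid (10 mm wide, reaching 2 mm past the rim and 2 mm above it) points the same way and shows from above. May be absent.
- can_1: Round sample canister, 40 mm across, 62 mm high, 0.1 to 0.2 kg, aluminium, dark lid. Origin: centre of its underside, z up. Its +x points out through the middle of its one label (pale paper, black bars, on the side wall); a white tab on the lid (10 mm wide, reaching 2 mm past the rim and 2 mm above it) points the same way and shows from above. May be absent.
- can_2: Round sample canister, 40 mm across, 62 mm high, 0.1 to 0.2 kg, aluminium, dark lid. Origin: centre of its underside, z up. Its +x points out through the middle of its one label (pale paper, black bars, on the side wall); a white tab on the lid (10 mm wide, reaching 2 mm past the rim and 2 mm above it) points the same way and shows from above. May be absent.
- can_3: Round sample canister, 40 mm across, 62 mm high, 0.1 to 0.2 kg, aluminium, dark lid. Origin: centre of its underside, z up. Its +x points out through the middle of its one label (pale paper, black bars, on the side wall); a white tab on the lid (10 mm wide, reaching 2 mm past the rim and 2 mm above it) points the same way and shows from above. May be absent.
- jar: Bystander: glass jar with label, 65 mm across, 100 mm high, right of the cabinet. Origin: centre of its underside.
- tamper: Bystander: coffee tamper, 58 mm across, 99 mm high, right of the cabinet. Origin: centre of its underside.
- timer: Bystander: flat kitchen timer, 78 x 78 x 18 mm, left of the cabinet, behind the canisters. Origin: centre of its underside.
- sugar_box: Bystander: upright cardboard box, 59 x 110 x 100 mm, at the left, in front of the tall coffee brewer (its hood overhangs from 440 mm up). Origin: centre of its underside.

How it is judged:
By the outcome, as a careful person would: the job done as asked, in the order asked, and still so for the second after the job is handed in, with the robot touching nothing.
Of can_0, can_1, can_2, can_3 only 3 to 4 are there at a start; the rules pass over those that are not, and their reading is None.
At some moment in a run one of battery may be knocked a few centimetres aside while the robot is not near it.
It also fails if it takes over 208 s, if anything falls off the work surface, if the arm or the gripper's body presses on something with over 40 N, if the wrist force passes 120 N, or if a joint passes its speed limit or range.

## Working session

There is one attempt and no reset: what is moved stays moved. The work goes in short steps, Python scripts to look and compute and a tool call to move; the robot and the scene stay as the last step left them, time stands still between calls to the robot, and variables do not carry over. Pictures are saved under pics/ and viewed, and the job is handed in when it is done.

Besides the shell and the picture viewer there is one more tool, called after "Call:" by a JSON object that holds its "method" and its "body". apply_moves: Moves the arm, as the interface text tells. Its arguments: {"type":"object","properties":{"moves":{"type":"array"},"squeeze":{"type":"number"}},"required":["moves"]}

```bash
ls; mkdir -p pics
python3 - <<'E'
from cell import *
import cv2,numpy as np
s=sense();print(s)
try: print(tcp_to_grasp)
except Exception as e: print(e)
for n in ["side","top","wrist"]:
    d=get_image(n);cv2.imwrite(f"pics/{n}0.png",d["img"][:,:,::-1])
    print(n,d["fovy"],d["cx"],d["cy"],d["position"],np.round(d["rotation"],3).tolist())
    np.savez(f"{n}0.npz",**d)
E
```

```text
pics
{'t': 0.0, 'joint_positions': array([ 1.20243172,  0.33285828, -0.06467935,  1.4609629 ,  0.02159849,
        1.34988812, -0.08850554]), 'dq': array([ 0.00065704, -0.00039889,  0.00036143, -0.00058194, -0.00051346,
       -0.00022837, -0.00044247]), 'tau': array([ 7.77912101e-04, -6.23250747e+01,  2.52855476e-02, -3.89897275e+01,
       -6.12718030e-02,  3.97577626e-02,  1.31271231e-04]), 'ee_pos': array([ 0.21167214, -0.5876465 ,  0.22175207]), 'tcp_rot': array([-6.93001226e-04,  9.85093130e-01,  1.72020409e-01, -1.57566187e-04]), 'contact_force': array([0.76904597, 0.00803164, 0.26354705]), 'ft_torque': array([ 0.01941315, -0.0254841 , -0.00075647]), 'width': 0.9952514214519661}
0.0187
side 45.18744872762868 325.89769514492184 204.2495711335891 [-0.15307684  0.94011811  0.72974822] [0.15, -0.212, 0.811, -0.524]
top 54.844235769784284 320.76235002106114 193.36781324162962 [ 0.28634785 -0.1442788   1.32149021] [0.053, -0.701, 0.708, -0.064]
wrist 70.46547561299317 323.0707397821208 200.32164949397708 [ 0.28931322 -0.56001394  0.38302733] [0.124, 0.809, -0.568, -0.088]
```

View pics/side0.png

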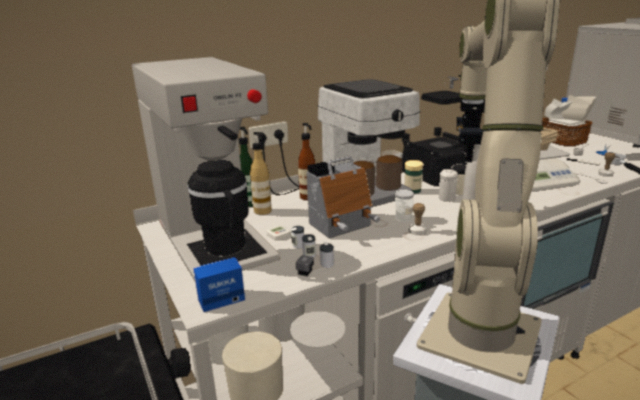

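View pics/top0.png

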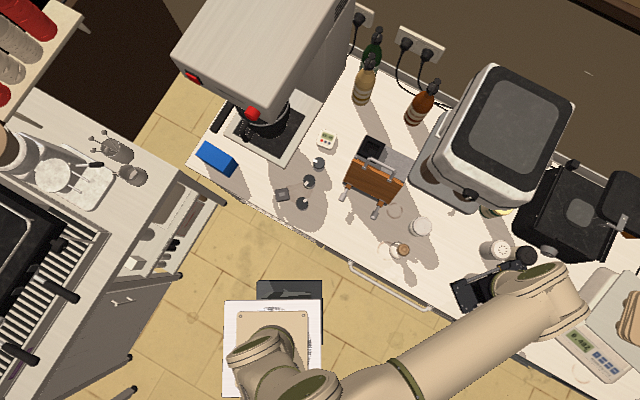

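View pics/wrist0.png

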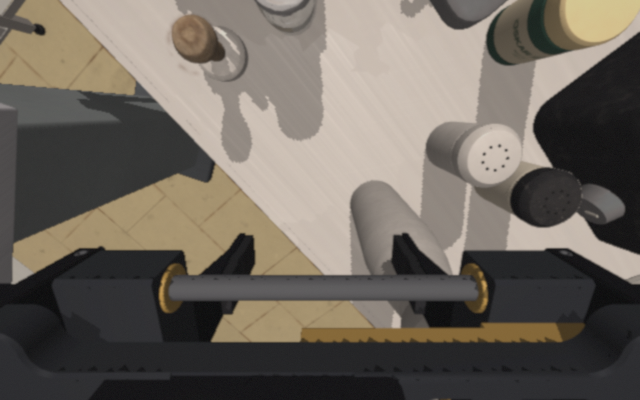

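Top view: cabinet near (377,180), three cans at about (319,163), (308,181) and (302,203), battery at about (282,195), timer at (327,138), sugar box at (216,158). Jar and tamper are at (420,226) and (402,250).

```bash
cat > h.py <<'E'
import numpy as np,cv2
from scipy.spatial.transform import Rotation as R
def q2R(q): return R.from_quat([q[1],q[2],q[3],q[0]]).as_matrix()
def cloud(d):
    img=d["img"];H,W=img.shape[:2]
    f=H/2/np.tan(np.radians(float(d["fovy"]))/2)
    v,u=np.mgrid[:H,:W];z=d["depth"]
    P=np.stack([(u-float(d["cx"]))/f*z,(v-float(d["cy"]))/f*z,z],-1)
    rot=np.array(d["rotation"]);M=q2R(rot) if rot.size==4 else rot
    X=P@M.T+np.array(d["position"]); X[z<=0]=np.nan
    return X
def proj(d,p):
    rot=np.array(d["rotation"]);M=q2R(rot) if rot.size==4 else rot
    f=d["img"].shape[0]/2/np.tan(np.radians(float(d["fovy"]))/2)
    c=(np.atleast_2d(p)-np.array(d["position"]))@M
    return np.c_[c[:,0]/c[:,2]*f+float(d["cx"]),c[:,1]/c[:,2]*f+float(d["cy"])]
def crop(d,u0,v0,u1,v1,s,fn):
    cv2.imwrite(fn,cv2.resize(d["img"][v0:v1,u0:u1,::-1],None,fx=s,fy=s,interpolation=cv2.INTER_CUBIC))
E
python3 - <<'E'
from h import *
d=np.load("top0.npz");X=cloud(d)
crop(d,190,100,450,290,3,"pics/topc.png")
for n,(u,v) in dict(table=(340,240),c0=(319,163),c1=(308,181),c2=(302,203),bat=(282,195),deck=(385,155),timer=(327,138),sug=(216,158),jar=(420,226),tam=(402,250)).items(): print(n,X[v,u].round(3))
m=(abs(X[...,2]-0.194)<0.006);m[:, :330]=0;m[:,420:]=0;m[:130]=0;m[220:]=0
print(m.sum());ys,xs=np.where(m);print(xs.min(),xs.max(),ys.min(),ys.max())
r=cv2.minAreaRect(X[m][:,:2].astype(np.float32)*1000);print(r)
E
```

```text
table [ 0.345 -0.229  0.002]
c0 [ 0.6   -0.16   0.062]
c1 [ 0.538 -0.123  0.066]
c2 [ 0.465 -0.103  0.062]
bat [ 0.495 -0.035  0.044]
deck [ 0.591 -0.359  0.191]
timer [ 0.701 -0.19   0.019]
sug [0.609 0.175 0.101]
jar [ 0.382 -0.479  0.1  ]
tam [ 0.307 -0.419  0.096]
1218
351 414 138 187
((571.1047973632812, -350.24810791015625), (168.86314392089844, 97.54869842529297), 62.6653938293457)
```

View pics/topc.png

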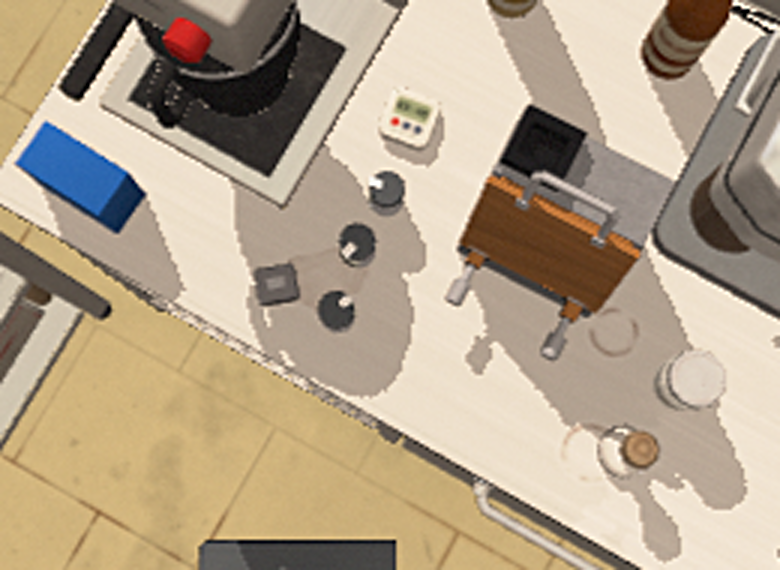

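Run:
```python
from h import *
d=np.load("top0.npz");X=cloud(d)
roi=np.zeros(X.shape[:2],bool);roi[125:240,325:425]=1
m=roi&(abs(X[...,2]-0.216)<0.005)&(d["img"].mean(-1)<70)
r=cv2.minAreaRect(X[m][:,:2].astype(np.float32)*1000);print("well",m.sum(),r)
# knobs
m=roi&(abs(X[...,2]-0.066)<0.008)
n,l,st,c=cv2.connectedComponentsWithStats(m.astype(np.uint8))
for i in range(1,n):
    if st[i,4]>8: print(st[i],c[i],np.nanmean(X[l==i],0).round(4),X[l==i][:,2].max(), cv2.minAreaRect(X[l==i][:,:2].astype(np.float32)*1000))
# refined flap plane/deck edges: back edge of deck
deck=roi&(abs(X[...,2]-0.194)<0.004)&(d["img"].std(-1)<8)
print(cv2.minAreaRect(X[deck][:,:2].astype(np.float32)*1000),deck.sum())
# flap plane
hsv=cv2.cvtColor(d["img"],cv2.COLOR_RGB2HSV)
fl=roi&(hsv[...,1]>110)&(X[...,2]>.09)&(X[...,2]<.18)
P=X[fl];c=P.mean(0);u,s,vt=np.linalg.svd(P-c);n=vt[2]*np.sign(vt[2][2]);print("flap n",n,c,np.degrees(np.arctan2(-n[1],-n[0])))
print("cam axis",q2R(np.load("wrist0.npz")["rotation"])[:,2])
```

```text
well 275 ((606.54931640625, -313.1722717285156), (63.890445709228516, 63.20790481567383), 62.15912628173828)
[421 163   4  15  20] [422.   170.85] [ 0.5695 -0.5047  0.0654] 0.07394856985125653 ((572.2975463867188, -504.67694091796875), (48.21145248413086, 7.782071113586426), 4.999671936035156)
[338 184  13  18  88] [344.26136364 192.61363636] [ 0.4979 -0.2425  0.0651] 0.0727150790083646 ((498.78704833984375, -242.72384643554688), (17.803630828857422, 60.428035736083984), 62.59162902832031)
[370 200  14  20  99] [376.26262626 210.09090909] [ 0.4386 -0.3465  0.0658] 0.07377365832994887 ((439.4266357421875, -346.9679870605469), (18.88423728942871, 65.81417083740234), 62.57579040527344)
[409 222  14  15  30] [413.23333333 230.46666667] [ 0.3704 -0.4644  0.0682] 0.07383793137982297 ((369.5635070800781, -467.2689514160156), (56.84296798706055, 17.937305450439453), 36.483619689941406)
((571.3952026367188, -351.18402099609375), (166.5405731201172, 94.97806549072266), 62.05446243286133) 766
flap n [-0.82919806  0.43605248  0.34969817] [ 0.51434758 -0.32138274  0.13655673] -27.738648681469797
cam axis [-0.28218816 -0.10070839 -0.95405852]
```

Call:
{"method": "apply_moves", "body": {"moves": [0,0,-0.7,0,0,-0.116,8.7,0,0,-0.7,0,0,-0.116,8.7,0,0,-0.7,0,0,-0.116,8.7,0,0,-0.7,0,0,-0.116,8.7,0,0,-0.7,0,0,-0.116,8.7,0,0,-0.7,0,0,-0.116,8.7,0,0,-0.7,0,0,-0.116,8.7,0,0,-0.7,0,0,-0.116,8.7,0,0,-0.7,0,0,-0.116,8.7,0,0,-0.7,0,0,-0.116,8.7,0,0,-0.7,0,0,-0.116,8.7,0,0,-0.7,0,0,-0.116,8.7,0,0,-0.7,0,0,-0.116,8.7,0,0,-0.7,0,0,-0.116,8.7,0,0,-0.7,0,0,-0.116,8.7,0,0,-0.7,0,0,-0.116,8.7,0,0,-0.7,0,0,-0.116,8.7,0,0,-0.7,0,0,-0.116,8.7,0,0,-0.7,0,0,-0.116,8.7,0,0,-0.7,0,0,-0.116,8.7]}}

```text
t: 1.82
ee_pos: [0.2118, -0.5879, 0.3626]
tcp_rot: [-0.0, 0.233, 0.973, 0.0]
contact_force: [-0.2, 0.6, 0.4]
width: 0.998
```

```bash
cat >> h.py <<'E'
def pose(s):
    M=q2R(s["tcp_rot"]);return np.array(s["ee_pos"]),M,np.degrees(np.arctan2(M[1,0],M[0,0]))
def to(s,tgt):
    p,M,az=pose(s);return (M.T@(np.array(tgt)-p)*100).round(2)
E
python3 - <<'E'
from cell import *
from h import *
s=sense();p,M,az=pose(s);print(s["t"],p,az,s["joint_positions"].round(2),M[:,2]);print(to(s,[.47,-.30,.36]))
E
```

```text
1.8167 [ 0.21176297 -0.58793547  0.36257272] 153.0650828878484 [ 1.41  0.33 -0.36  1.19  0.11  1.64  2.18] [-2.00680276e-04  4.88755911e-04 -9.99999860e-01]
[-9.98 37.37  0.27]
```

Call:
{"method": "apply_moves", "body": {"moves": [-1,3.73,0,0,0,0,8.7,-1,3.73,0,0,0,0,8.7,-1,3.73,0,0,0,0,8.7,-1,3.73,0,0,0,0,8.7,-1,3.73,0,0,0,0,8.7,-1,3.73,0,0,0,0,8.7,-1,3.73,0,0,0,0,8.7,-1,3.73,0,0,0,0,8.7,-1,3.73,0,0,0,0,8.7,-1,3.73,0,0,0,0,8.7,0,0,0,0,0,0,8.7]}}

```text
t: 2.73
ee_pos: [0.4764, -0.2944, 0.3626]
tcp_rot: [0.001, 0.23, 0.973, 0.002]
contact_force: [0.4, 0.9, 0.2]
width: 1.003
```

```bash
cat >> h.py <<'E'
def snap(tag,names=("wrist",)):
    from cell import get_image
    o=[]
    for n in names:
        d=get_image(n);cv2.imwrite(f"pics/{n}_{tag}.png",d["img"][:,:,::-1]);np.savez(f"{n}_{tag}.npz",**d);o.append(d)
    return o if len(o)>1 else o[0]
E
python3 - <<'E'
from cell import *
from h import *
s=sense();p,M,az=pose(s);print(s["t"],p,az,s["joint_positions"].round(2))
snap("1",("wrist","top"))
E
```

```text
2.7333 [ 0.47638242 -0.29435395  0.36260922] 153.36657041827354 [ 0.98  0.2  -0.61  1.36  0.11  1.61  1.5 ]
```

View pics/wrist_1.png

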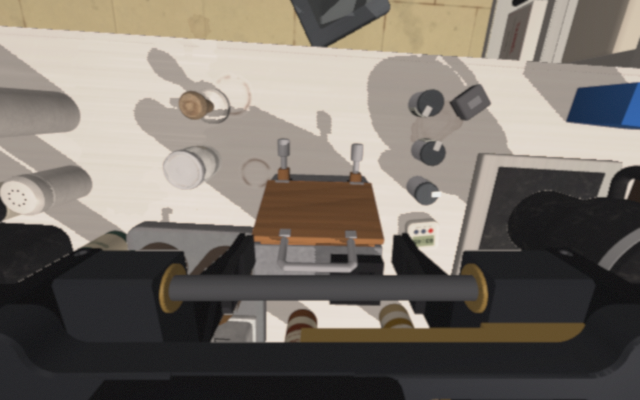

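Wrist view: cabinet centred at about (320,230), knobs at (283,148) and (357,152), bow handle at (318,255). Cans are at (430,103), (432,152) and (427,192), with the battery at (470,101).

Run:
```python
from h import *
d=np.load("wrist_1.npz");X=cloud(d);hsv=cv2.cvtColor(d["img"],cv2.COLOR_RGB2HSV)
def roi(u0,v0,u1,v1):
    m=np.zeros(X.shape[:2],bool);m[v0:v1,u0:u1]=1;return m
k=[]
for n,b in dict(R=(270,132,298,172),L=(343,136,372,176)).items():
    m=roi(*b)&(X[...,2]>.055)&(X[...,2]<.075)&(hsv[...,1]<60)
    q=X[m];r=cv2.minAreaRect(q[:,:2].astype(np.float32)*1000);print("knob",n,m.sum(),r,q[:,2].max());k.append(r[0])
k=np.array(k);v=k[1]-k[0];print("knob y-az",np.degrees(np.arctan2(v[1],v[0])),np.linalg.norm(v),k.mean(0))
fl=roi(250,170,390,245)&(hsv[...,1]>90)&(X[...,2]>.08)&(X[...,2]<.19)
P=X[fl];c=P.mean(0);u,s,vt=np.linalg.svd(P-c,full_matrices=False);n=vt[2]*np.sign(vt[2][2]);az=np.degrees(np.arctan2(-n[1],-n[0]));print("flap n",n,c,az, np.degrees(np.arcsin(n[2])))
ex=np.array([np.cos(np.radians(az)),np.sin(np.radians(az))]);ey=np.array([-ex[1],ex[0]])
ty=P[:,:2]@ey;print("flap y range",np.percentile(ty,[0.5,99.5]),np.percentile(ty,[.5,99.5]).mean())
# face plane: station: face offset 5mm from hinge axis; hinge z .075. point on face at height z: x = (z-.075)*tan25 - .005/cos25
x0=P[:,:2]@ex-((P[:,2]-.075)*np.tan(np.radians(25))-.005/np.cos(np.radians(25)));print("x0",np.median(x0))
o=ex*np.median(x0)+ey*np.percentile(ty,[.5,99.5]).mean();print("origin",o)
bar=roi(285,255,350,275)&(X[...,2]>.225)&(X[...,2]<.25)
q=X[bar];print("bar",bar.sum(),((q[:,:2]-o)@np.c_[ex,ey]).mean(0),((q[:,:2]-o)@np.c_[ex,ey]).min(0),((q[:,:2]-o)@np.c_[ex,ey]).max(0),q[:,2].max())
print("knobs st",(k/1000-o)@np.c_[ex,ey])
w=roi(300,240,390,310)&(abs(X[...,2]-.216)<.004);q=X[w];r=cv2.minAreaRect(q[:,:2].astype(np.float32)*1000);print("well",w.sum(),r)
w=roi(240,235,390,270)&(abs(X[...,2]-.194)<.004)&(hsv[...,1]<60);q=(X[w][:,:2]-o)@np.c_[ex,ey];print("deck",w.sum(),q.min(0),q.max(0))
```

```text
knob R 289 ((433.174560546875, -343.7868347167969), (18.384262084960938, 48.307003021240234), 61.30845260620117) 0.06824038451068154
knob L 280 ((493.9149475097656, -240.83094787597656), (19.915388107299805, 49.00335693359375), 58.796722412109375) 0.06966196741353109
knob y-az 59.4608756193611 119.53789877516456 [ 463.54475403 -292.3088913 ]
flap n [-0.8277453   0.44387643  0.34323669] [ 0.51644149 -0.32204249  0.14088346] -28.202327679163684 20.074193987164143
flap y range [-0.12163628  0.04245695] -0.03958966774710125
x0 0.5818668175692885
origin [ 0.49408052 -0.30987219]
bar 589 [0.06327499 0.0007137 ] [ 0.05883923 -0.03712302] [0.07001429 0.0383935 ] 0.2423989161997876
knobs st [[-0.03764786 -0.05867178]
 [-0.03277388  0.06076672]]
well 690 ((599.5061645507812, -308.4771728515625), (65.726318359375, 81.0210189819336), 61.553855895996094)
deck 1847 [ 0.04229021 -0.08297456] [0.09643866 0.08585331]
```

Run:
```python
from cell import *
from h import *
s=sense();print(to(s,[.485,-.236,.14]))
```

```text
[ 1.82  6.33 22.24]
```

Call:
{"method": "apply_moves", "body": {"moves": [0.3,1.05,3.7,0,0,0,6,0.3,1.05,3.7,0,0,0,6,0.3,1.05,3.7,0,0,0,6,0.3,1.05,3.7,0,0,0,6,0.3,1.05,3.7,0,0,0,6,0.3,1.05,3.7,0,0,0,6,0,0,0,0,0,0.03,6,0,0,0,0,0,0,6]}}

```text
t: 3.5
ee_pos: [0.4824, -0.2385, 0.1384]
tcp_rot: [-0.002, 0.251, 0.968, 0.0]
contact_force: [-0.3, -1.0, 0.4]
width: 0.695
```

Run:
```python
from cell import *
from h import *
s=sense();print(pose(s),s["joint_positions"].round(2))
d=snap("2");X=cloud(d)
print(X[::40,::80,2].round(3))
```

```text
(array([ 0.48238117, -0.23853915,  0.13836912]), array([[-8.73533880e-01,  4.86747847e-01, -3.88511311e-03],
       [ 4.86745245e-01,  8.73542405e-01,  1.65329680e-03],
       [ 4.19854971e-03, -4.46849567e-04, -9.99991086e-01]]), np.float64(150.87283910953414)) [ 0.92  0.27 -0.63  1.77  0.17  1.16  1.31]
[[-0.925 -0.922 -0.924 -0.922 -0.734 -0.919 -0.922 -0.61 ]
 [-0.    -0.002 -0.001 -0.002 -0.002 -0.001 -0.001 -0.002]
 [-0.001 -0.001 -0.001 -0.002  0.    -0.001 -0.002 -0.001]
 [ 0.087  0.019 -0.002  0.    -0.001 -0.     0.061 -0.001]
 [ 0.094  0.019 -0.001 -0.002 -0.001 -0.002  0.    -0.001]
 [-0.001  0.011 -0.    -0.001  0.065  0.     0.062  0.034]
 [ 0.1    0.051  0.002  0.013  0.051 -0.002 -0.002  0.034]
 [ 0.099  0.223  0.23   0.223  0.223  0.223  0.231  0.223]
 [ 0.246  0.224  0.231  0.202  0.126  0.192  0.231  0.221]
 [ 0.251  0.246  0.245  0.247  0.246  0.246  0.245  0.246]]
```

View pics/wrist_2.png

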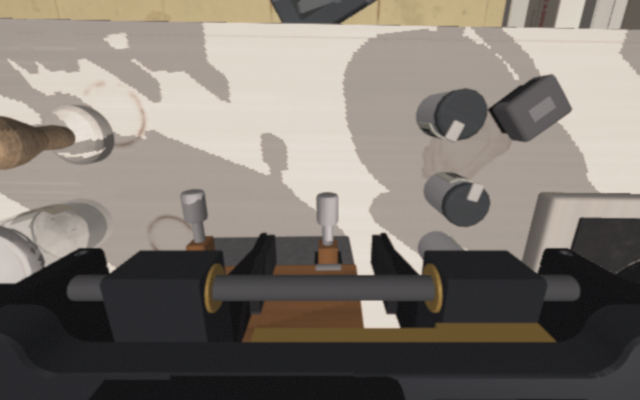

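Left knob is at (327,209) and right knob at (195,206). Two cans show at (460,115) and (462,198), battery at (532,108).

Run:
```python
from h import *
d=np.load("wrist_2.npz");X=cloud(d);hsv=cv2.cvtColor(d["img"],cv2.COLOR_RGB2HSV)
k=[]
for n,b in dict(R=(178,185,212,228),L=(312,188,344,232)).items():
    m=np.zeros(X.shape[:2],bool);m[b[1]:b[3],b[0]:b[2]]=1
    m&=(X[...,2]>.045)&(X[...,2]<.08)&(hsv[...,1]<70)
    q=X[m];r=cv2.minAreaRect(q[:,:2].astype(np.float32)*1000);print(n,m.sum(),r,q[:,2].max());k.append(r[0])
v=k[1]-np.array(k[0]);print(np.degrees(np.arctan2(v[1],v[0]))-90,np.linalg.norm(v))
p,M,az=np.array([ 0.48238117, -0.23853915,  0.13836912]),0,0
```

```text
R 839 ((427.084716796875, -340.1439514160156), (19.136629104614258, 35.262454986572266), 62.5130500793457) 0.06821142003931002
L 769 ((487.79443359375, -237.3306121826172), (19.154266357421875, 36.00444793701172), 60.614601135253906) 0.06886022811974463
-30.561206161146202 119.39954957150648
```

Call:
{"method": "apply_moves", "body": {"moves": [0,0.35,3.3,0,0,-0.012,6,0,0,3.3,0,0,0,6,0,0,3.3,0,0,0,6,0,0,0,0,0,0,6,0,0,0,0,0,0,1,0,0,0,0,0,0,1,0,0,0,0,0,0,1,0,0,0,0,0,0,1,0,0,0,0,0,0,1,0,0,0,0,0,0,1], "squeeze": 20}}

```text
t: 4.38
ee_pos: [0.4866, -0.2353, 0.0425]
tcp_rot: [0.001, 0.244, 0.97, -0.0]
contact_force: [0.2, -0.4, -0.8]
width: 0.319
```

Call:
{"method": "apply_moves", "body": {"moves": [0,0,0.2,0,0,0,1,0,0,0,0,0,0,1,0,0,0,0,0,0,1,0,0,0,0,0,0,1]}}

```text
t: 4.72
ee_pos: [0.4861, -0.2364, 0.0401]
tcp_rot: [0.0, 0.245, 0.97, -0.001]
contact_force: [-2.2, -3.7, 4.7]
width: 0.219
```

Run:
```python
from cell import *
from h import *
s=sense();print(pose(s)[0],pose(s)[2],s["width"]*87,s["contact_force"])
```

```text
[ 0.48609146 -0.23640409  0.04010523] 151.65774271382122 19.075628774717234 [-2.22019749 -3.71379518  4.72089247]
```

Call:
{"method": "apply_moves", "body": {"moves": [0.8,0,0,0,0,0,1,0.8,0,0,0,0,0,1,0.8,0,0,0,0,0,1,0.8,0,0,0,0,0,1,0.8,0,0,0,0,0,1,0.8,0,0,0,0,0,1,0.8,0,0,0,0,0,1,0.8,0,0,0,0,0,1,0.8,0,0,0,0,0,1,0.8,0,0,0,0,0,1,0.5,0,0,0,0,0,1,0.5,0,0,0,0,0,1,0,0,0,0,0,0,1,0,0,0,0,0,0,1]}}

```text
t: 5.88
ee_pos: [0.4119, -0.1965, 0.0422]
tcp_rot: [0.006, 0.245, 0.969, -0.002]
contact_force: [14.2, -14.9, -0.2]
width: 0.224
```

Run:
```python
from cell import *
from h import *
s=sense();p=pose(s)[0];print(p,pose(s)[2],s["width"]*87,s["contact_force"]);v=p-[ 0.48609146 ,-0.23640409 , 0.04010523];print(np.linalg.norm(v),np.degrees(np.arctan2(v[1],v[0])))
```

```text
[ 0.41185367 -0.1964725   0.04222681] 151.62722429611657 19.52032753369043 [ 14.24883366 -14.89718988  -0.21791405]
0.08432249023190433 151.72474211724767
```

Call:
{"method": "apply_moves", "body": {"moves": [0,0,0,0,0,0,1,0.4,0,0,0,0,0,1,0.3,0,0,0,0,0,1,0,0,0,0,0,0,1,0,0,0,0,0,0,1], "squeeze": 40}}

```text
t: 6.3
ee_pos: [0.4101, -0.1955, 0.0435]
tcp_rot: [0.012, 0.245, 0.969, -0.003]
contact_force: [33.0, -25.7, -17.4]
width: 0.212
```

Run:
```python
from cell import *
from h import *
s=sense();p=pose(s)[0];print(p,pose(s)[2],s["width"]*87,s["contact_force"]);v=p-[ 0.48609146 ,-0.23640409 , 0.04010523];print(np.linalg.norm(v),np.degrees(np.arctan2(v[1],v[0])))
snap("3",("wrist","top"))
```

```text
[ 0.41014493 -0.19545719  0.04348288] 151.61084905900057 18.430775970782893 [ 32.96536207 -25.74473868 -17.35582926]
0.08634774262088626 151.66848533168036
```

View pics/wrist_3.png

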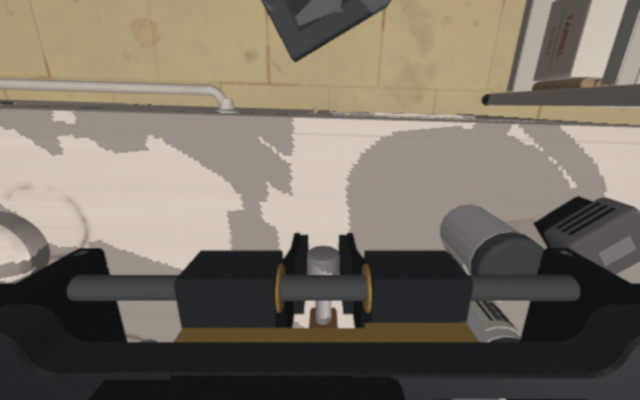

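Call:
{"method": "apply_moves", "body": {"moves": [0,0,0,0,0,0,5,0,0,0,0,0,0,5,0,0,0,0,0,0,5,0,0,0,0,0,0,5,0,0,-2.5,0,0,0,6,0,0,-4,0,0,0,6,0,0,-4,0,0,0,6,0,0,0,0,0,0,6]}}

```text
t: 7.07
ee_pos: [0.4038, -0.1897, 0.1509]
tcp_rot: [0.004, 0.244, 0.97, -0.001]
contact_force: [1.2, -1.2, 0.7]
width: 0.668
```

Run:
```python
from cell import *
from h import *
s=sense();print(pose(s),to(s,[.4235,-.338,.10]))
snap("4",("wrist","top"))
```

```text
(array([ 0.40381023, -0.1896836 ,  0.15091066]), array([[-8.80959867e-01,  4.73137057e-01,  7.14405820e-03],
       [ 4.73114455e-01,  8.80988517e-01, -4.68449957e-03],
       [-8.51024358e-03, -7.46898920e-04, -9.99963508e-01]]), np.float64(151.76223248870355)) [ -8.71 -12.13   5.17]
```

View pics/wrist_4.png

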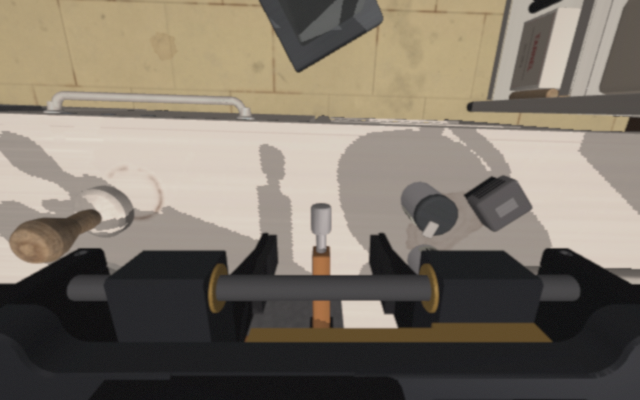

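Call:
{"method": "apply_moves", "body": {"moves": [-2.2,-3.03,0,0,0,0,5.5,-2.2,-3.03,0,0,0,0,5.5,-2.2,-3.03,0,0,0,0,5.5,-2.2,-3.03,0,0,0,0,5.5,0,0,0,0,0,0,5.5,0,0,0,0,0,0,5.5]}}

```text
t: 7.67
ee_pos: [0.4196, -0.3382, 0.1421]
tcp_rot: [-0.002, 0.246, 0.969, 0.001]
contact_force: [0.7, 0.6, 0.6]
width: 0.634
```

Run:
```python
from cell import *
from h import *
s=sense();print(pose(s)[0],pose(s)[2],s["joint_positions"].round(2));print(to(s,[.4235,-.338,.040]))
snap("5")
```

```text
[ 0.41956716 -0.33822828  0.14214347] 151.55497827127962 [ 1.08  0.26 -0.56  1.76  0.15  1.17  1.56]
[-0.37  0.19 10.21]
```

View pics/wrist_5.png

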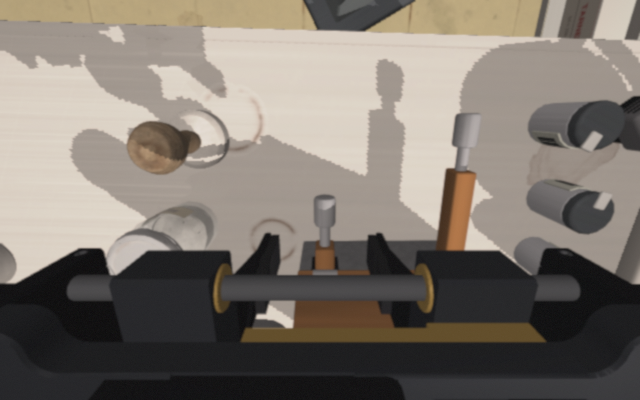

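Call:
{"method": "apply_moves", "body": {"moves": [-0.3,0.2,3.4,0,0,0,5.5,0,0,3.4,0,0,0,5.5,0,0,3.4,0,0,0,5.5,0,0,0,0,0,0,5.5,0,0,0,0,0,0,1,0,0,0,0,0,0,1,0,0,0,0,0,0,1,0,0,0,0,0,0,1,0,0,0,0,0,0,1,0,0,0,0,0,0,1,0,0,0,0,0,0,1,0,0,0,0,0,0,1], "squeeze": 30}}

```text
t: 8.72
ee_pos: [0.4239, -0.3392, 0.0435]
tcp_rot: [0.0, 0.245, 0.969, -0.001]
contact_force: [-2.6, -4.7, 3.7]
width: 0.22
```

Call:
{"method": "apply_moves", "body": {"moves": [0.8,0,0,0,0,0,1,0.8,0,0,0,0,0,1,0.8,0,0,0,0,0,1,0.8,0,0,0,0,0,1,0.8,0,0,0,0,0,1,0.8,0,0,0,0,0,1,0.8,0,0,0,0,0,1,0.8,0,0,0,0,0,1,0.8,0,0,0,0,0,1,0.8,0,0,0,0,0,1,0.5,0,0,0,0,0,1,0.5,0,0,0,0,0,1,0,0,0,0,0,0,1,0,0,0,0,0,0,1]}}

```text
t: 9.88
ee_pos: [0.3525, -0.3009, 0.0469]
tcp_rot: [0.01, 0.245, 0.97, -0.004]
contact_force: [21.4, -20.7, -4.0]
width: 0.218
```

Run:
```python
from cell import *
from h import *
s=sense();print(pose(s)[0],pose(s)[2],s["width"]*87,s["contact_force"])
```

```text
[ 0.3525402  -0.30086542  0.04694425] 151.678208283577 18.972019488206097 [ 21.39420757 -20.70621182  -4.03554403]
```

Call:
{"method": "apply_moves", "body": {"moves": [0.3,0,0,0,0,0,1,0,0,0,0,0,0,1,0,0,0,0,0,0,1]}}

```text
t: 10.13
ee_pos: [0.3512, -0.3001, 0.0474]
tcp_rot: [0.011, 0.245, 0.97, -0.005]
contact_force: [26.4, -23.2, -6.9]
width: 0.216
```

Call:
{"method": "apply_moves", "body": {"moves": [0,0,0,0,0,0,5,0,0,0,0,0,0,5,0,0,0,0,0,0,5,0,0,0,0,0,0,5,0,0,-2.5,0,0,0,6,0,0,-4,0,0,0,6,0,0,-4,0,0,0,6,-2,1.5,-4,0,0,0,6,-2,1.5,-4,0,0,0,6,-2,1.5,-4,0,0,0,6,-2,1.5,-4,0,0,0,6,0,0,0,0,0,0,6,0,0,0,0,0,0,6]}}

```text
t: 11.22
ee_pos: [0.4313, -0.2792, 0.2902]
tcp_rot: [0.001, 0.243, 0.97, -0.0]
contact_force: [0.2, -0.3, -0.4]
width: 0.688
```

Run:
```python
from cell import *
from h import *
s=sense();print(pose(s)[0],pose(s)[2],s["width"]*87,s["contact_force"])
snap("6",("wrist","top"))
```

```text
[ 0.43133952 -0.27919885  0.29021893] 151.83469700440253 59.82199486165046 [ 0.22341025 -0.29668397 -0.41846718]
```

View pics/wrist_6.png

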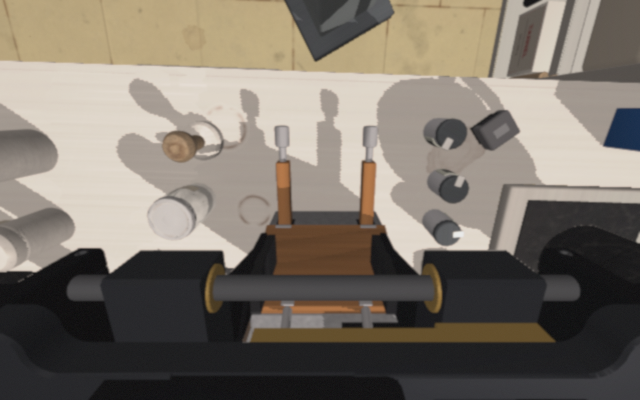

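Call:
{"method": "apply_moves", "body": {"moves": [0,0,-0.2,0,0,0.112,6,0,0,-0.2,0,0,0.112,6,0,0,-0.2,0,0,0.112,6,0,0,-0.2,0,0,0.112,6,0,0,-0.2,0,0,0.112,6,0,0,-0.2,0,0,0.112,6,0,0,-0.2,0,0,0.112,6,0,0,-0.2,0,0,0.112,6,0,0,-0.2,0,0,0.112,6,0,0,-0.2,0,0,0.112,6,0,0,-0.2,0,0,0.112,6,0,0,-0.2,0,0,0.112,6,0,0,-0.2,0,0,0.112,6,0,0,-0.2,0,0,0.112,6,0,2.5,0,0,0,0,6,0,2.5,0,0,0,0,6,0,2.5,0,0,0,0,6,0,0,0,0,0,0,6,0,0,0,0,0,0,6]}}

```text
t: 12.9
ee_pos: [0.4954, -0.3153, 0.3145]
tcp_rot: [-0.002, 0.858, 0.514, -0.001]
contact_force: [-0.2, 0.2, -0.8]
width: 0.688
```

Run:
```python
from cell import *
from h import *
s=sense();print(pose(s)[0],pose(s)[2],s["width"]*87,s["contact_force"],s["joint_positions"].round(2))
snap("7",("wrist",))
```

```text
[ 0.4953547  -0.31529145  0.31450442] 61.85433917675694 59.88110629033291 [-0.2278796   0.23971672 -0.76708198] [ 0.94  0.27 -0.56  1.39  0.14  1.53 -0.1 ]
```

View pics/wrist_7.png

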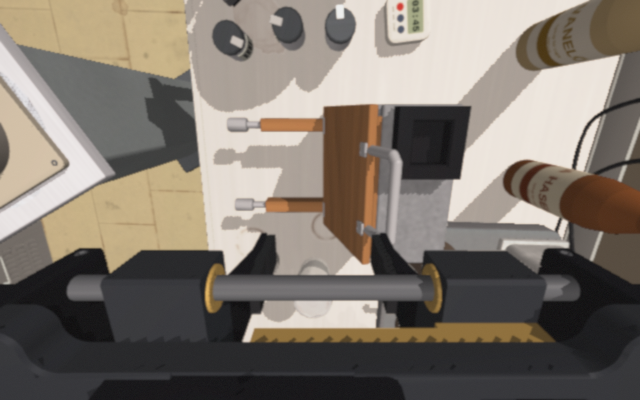

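Bar runs down the image at about (396,190), and the well is at about (430,142) with its dark hole. Both supports are out, with knobs at (237,125) and (244,204).

Run:
```python
from h import *
d=np.load("wrist_7.npz");X=cloud(d);hsv=cv2.cvtColor(d["img"],cv2.COLOR_RGB2HSV)
a=np.radians(-28.4);B=np.array([[np.cos(a),-np.sin(a)],[np.sin(a),np.cos(a)]])
def roi(u0,v0,u1,v1):
    m=np.zeros(X.shape[:2],bool);m[v0:v1,u0:u1]=1;return m
m=roi(385,160,408,230)&(X[...,2]>.222)
q=X[m];print("bar",m.sum(),np.percentile(q[:,2],[5,50,95]));st=q[:,:2]@B;print(st.min(0),st.max(0),np.median(st,0));z=q[:,2]
top=q[z>np.percentile(z,70)];print("bar top",np.median(top[:,:2]@B,0),np.polyfit(st[:,1],st[:,0],1))
m=roi(385,100,475,185)&(abs(X[...,2]-.216)<.006);q=X[m][:,:2];print("well",m.sum(),cv2.minAreaRect((q*1000).astype(np.float32)),np.median(X[m][:,2]))
st=q@B;print(np.percentile(st,[1,99],axis=0),np.percentile(st,[1,99],axis=0).mean(0))
m=roi(375,140,475,240)&(abs(X[...,2]-.194)<.005);print("deckz",np.median(X[m][:,2]))
m=roi(215,60,320,220)&(abs(X[...,2])<.02);print("tablez",np.median(X[m][:,2]))
# hole: depth lower inside
m=roi(400,110,465,175)&(X[...,2]<.212);q=X[m]; print("hole z",np.percentile(q[:,2],[5,50,95]))
for n,b in dict(L=(222,112,266,136),R=(230,192,270,214)).items():
    m=roi(*b)&(X[...,2]>.05)&(X[...,2]<.08)&(hsv[...,1]<70);st=X[m][:,:2]@B;print(n,st.min(0),st.max(0))
```

```text
bar 817 [0.23621201 0.23964461 0.24115826]
[ 0.64168814 -0.06152473] [0.65237296 0.00223322] [ 0.64628891 -0.02723812]
bar top [ 0.64714596 -0.02708836] [-0.00273192  0.64647705]
well 3481 ((602.3343505859375, -310.9923095703125), (65.53627014160156, 74.49920654296875), 61.82476806640625) 0.2149908150364933
[[ 0.65213954 -0.0194726 ]
 [ 0.71385019  0.04566918]] [0.68299486 0.01309829]
deckz 0.19322534653867568
tablez -0.0012768841974865608
hole z [0.19592101 0.19737382 0.20891632]
L [0.44922596 0.01346067] [0.503151   0.03148868]
R [ 0.44965429 -0.10594866] [ 0.49495375 -0.08757122]
```

```bash
cat >> h.py <<'E'
A=np.radians(-28.4);EX=np.array([np.cos(A),np.sin(A),0]);EY=np.array([-np.sin(A),np.cos(A),0])
O=EX*.588+EY*(-.037)
def st2w(x,y,z): return O+EX*x+EY*y+np.array([0,0,z])
def w2st(p): p=np.atleast_2d(p)-O;return np.c_[p@EX,p@EY,p[:,2]]
E
python3 - <<'E'
from cell import *
from h import *
s=sense();print(to(s,st2w(.0585,0,.2165)))
E
```

```text
[0.43 6.15 9.86]
```

Call:
{"method": "apply_moves", "body": {"moves": [0.2,3.1,0,0,0,0,3.5,0.2,3.05,0,0,0,0.004,3.5,0,0,2,0,0,0,3.5,0,0,2,0,0,0,3.5,0,0,2,0,0,0,3.5,0,0,0,0,0,0,3.5]}}

```text
t: 13.45
ee_pos: [0.5495, -0.34, 0.2527]
tcp_rot: [-0.003, 0.859, 0.512, -0.002]
contact_force: [-0.5, 0.1, -0.8]
width: 0.411
```

Run:
```python
from cell import *
from h import *
s=sense();print(pose(s)[0],pose(s)[2],s["width"]*87,s["contact_force"],to(s,st2w(.0585,0,.2165)))
snap("8",("wrist",))
```

```text
[ 0.54949818 -0.34000023  0.25265289] 61.62946808737999 35.79572365981085 [-0.47267238  0.07372221 -0.80516508] [0.07 0.17 3.61]
```

View pics/wrist_8.png

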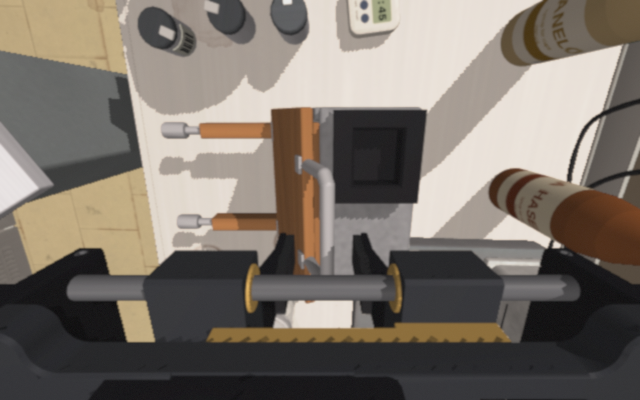

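The fingers straddle the bar, which is at about (325,240). Next I descend and close.

Call:
{"method": "apply_moves", "body": {"moves": [0,0.1,1.8,0,0,0,3.5,0,0,1.8,0,0,0,3.5,0,0,0,0,0,0,3.5,0,0,0,0,0,0,0.5,0,0,0,0,0,0,0.5,0,0,0,0,0,0,0.5,0,0,0,0,0,0,0.5,0,0,0,0,0,0,0.5,0,0,0,0,0,0,0.5], "squeeze": 10}}

```text
t: 14.25
ee_pos: [0.5531, -0.3411, 0.2216]
tcp_rot: [0.0, 0.859, 0.512, 0.0]
contact_force: [-1.3, -0.5, 3.1]
width: 0.112
```

Run:
```python
from cell import *
from h import *
s=sense();print(pose(s)[0],pose(s)[2],s["width"]*87,s["contact_force"],w2st(pose(s)[0]))
```

```text
[ 0.55312553 -0.34112687  0.22160687] 61.63926771058318 9.711145985162489 [-1.33375913 -0.51582739  3.06408143] [[6.08042841e-02 8.12927404e-06 2.21606871e-01]]
```

Run:
```python
import numpy as np
f=np.radians(np.linspace(20.7,-90,41))
dx=np.diff(.172*np.sin(f))*100;dz=-np.diff(.172*np.cos(f))*100
print([(float(a),float(b)) for a,b in zip(dx.round(2),dz.round(2))])
```

```text
[(-0.78, -0.27), (-0.8, -0.24), (-0.81, -0.2), (-0.82, -0.16), (-0.82, -0.12), (-0.83, -0.08), (-0.83, -0.04), (-0.83, 0.0), (-0.83, 0.04), (-0.83, 0.08), (-0.82, 0.12), (-0.82, 0.16), (-0.81, 0.2), (-0.8, 0.24), (-0.78, 0.28), (-0.77, 0.31), (-0.75, 0.35), (-0.74, 0.39), (-0.72, 0.42), (-0.69, 0.46), (-0.67, 0.49), (-0.65, 0.52), (-0.62, 0.55), (-0.59, 0.58), (-0.57, 0.61), (-0.54, 0.64), (-0.5, 0.66), (-0.47, 0.68), (-0.44, 0.71), (-0.4, 0.73), (-0.37, 0.74), (-0.33, 0.76), (-0.29, 0.78), (-0.26, 0.79), (-0.22, 0.8), (-0.18, 0.81), (-0.14, 0.82), (-0.1, 0.82), (-0.06, 0.83), (-0.02, 0.83)]
```

Call:
{"method": "apply_moves", "body": {"moves": [0,-0.78,-0.27,0,0,0,0.5,0,-0.8,-0.24,0,0,0,0.5,0,-0.81,-0.2,0,0,0,0.5,0,-0.82,-0.16,0,0,0,0.5,0,-0.82,-0.12,0,0,0,0.5,0,-0.83,-0.08,0,0,0,0.5,0,-0.83,-0.04,0,0,0,0.5,0,-0.83,0,0,0,0,0.5,0,-0.83,0.04,0,0,0,0.5,0,-0.83,0.08,0,0,0,0.5,0,-0.82,0.12,0,0,0,0.5,0,-0.82,0.16,0,0,0,0.5,0,-0.81,0.2,0,0,0,0.5,0,-0.8,0.24,0,0,0,0.5,0,-0.78,0.28,0,0,0,0.5,0,0,0,0,0,0,0.5]}}

```text
t: 15.58
ee_pos: [0.4437, -0.2822, 0.22]
tcp_rot: [-0.001, 0.859, 0.512, -0.001]
contact_force: [-2.3, 1.6, -0.3]
width: 0.11
```

Run:
```python
from cell import *
from h import *
s=sense();q=w2st(pose(s)[0])[0];print(s["t"],pose(s)[2],s["width"]*87,s["contact_force"],q);f=np.radians(20.7-15*110.7/40);print(.172*np.sin(f),.075+.172*np.cos(f)-.0147)
snap("9",("wrist",))
```

```text
15.5833 61.63591057652193 9.553026760803508 [-2.2843546   1.62839442 -0.29546325] [-6.34626920e-02 -1.67339862e-04  2.20029701e-01]
-0.061113475020231574 0.22107668727446628
```

View pics/wrist_9.png

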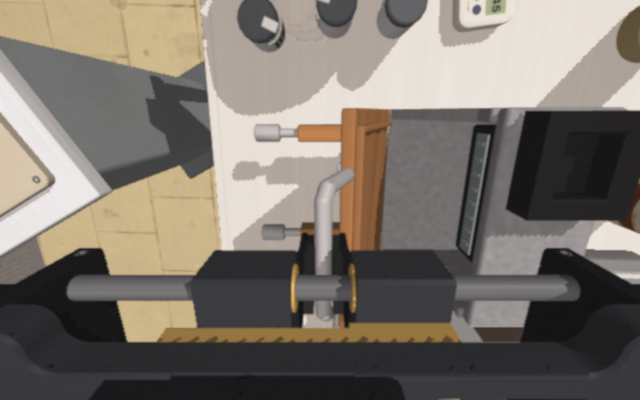

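Going well. The flap is about 20° past vertical, forces are small, and the reader is visible behind it.

Call:
{"method": "apply_moves", "body": {"moves": [0,-0.77,0.31,0,0,0,0.5,0,-0.75,0.35,0,0,0,0.5,0,-0.74,0.39,0,0,0,0.5,0,-0.72,0.42,0,0,0,0.5,0,-0.69,0.46,0,0,0,0.5,0,-0.67,0.49,0,0,0,0.5,0,-0.65,0.52,0,0,0,0.5,0,-0.62,0.55,0,0,0,0.5,0,-0.59,0.58,0,0,0,0.5,0,-0.57,0.61,0,0,0,0.5,0,-0.54,0.64,0,0,0,0.5,0,-0.5,0.66,0,0,0,0.5,0,-0.47,0.68,0,0,0,0.5,0,0,0,0,0,0,0.5]}}

```text
t: 16.8
ee_pos: [0.3715, -0.2432, 0.1526]
tcp_rot: [-0.001, 0.859, 0.512, -0.0]
contact_force: [2.8, -2.2, -6.9]
width: 0.109
```

Run:
```python
from cell import *
from h import *
s=sense();q=w2st(pose(s)[0])[0];print(s["t"],pose(s)[2],s["width"]*87,s["contact_force"],q);f=np.radians(20.7-28*110.7/40);print(.172*np.sin(f),.075+.172*np.cos(f)-.0147,np.degrees(f))
```

```text
16.8 61.63751499484505 9.487150733391344 [ 2.76605461 -2.1527991  -6.9202112 ] [-0.1455477  -0.00020922  0.15255541]
-0.14390702205943118 0.15450599238894724 -56.78999999999999
```

Call:
{"method": "apply_moves", "body": {"moves": [0,-0.44,0.71,0,0,0,0.5,0,-0.4,0.73,0,0,0,0.5,0,-0.37,0.74,0,0,0,0.5,0,-0.33,0.76,0,0,0,0.5,0,-0.29,0.78,0,0,0,0.5,0,-0.26,0.79,0,0,0,0.5,0,-0.22,0.8,0,0,0,0.5,0,-0.18,0.81,0,0,0,0.5,0,-0.14,0.82,0,0,0,0.5,0,-0.1,0.6,0,0,0,0.5,0,0,0.4,0,0,0,0.5,0,0,0.3,0,0,0,0.5,0,0,0,0,0,0,0.5,0,0,0,0,0,0,0.5]}}

```text
t: 17.97
ee_pos: [0.3486, -0.2308, 0.0714]
tcp_rot: [-0.0, 0.859, 0.512, 0.0]
contact_force: [3.0, -2.4, -4.2]
width: 0.11
```

Run:
```python
from cell import *
from h import *
s=sense();q=w2st(pose(s)[0])[0];print(s["t"],pose(s)[2],s["width"]*87,s["contact_force"],q)
snap("10",("wrist",))
```

```text
17.9667 61.63705945782779 9.56506243170767 [ 2.97905663 -2.40439561 -4.20466184] [-0.17158826 -0.00021366  0.07138995]
```

View pics/wrist_10.png

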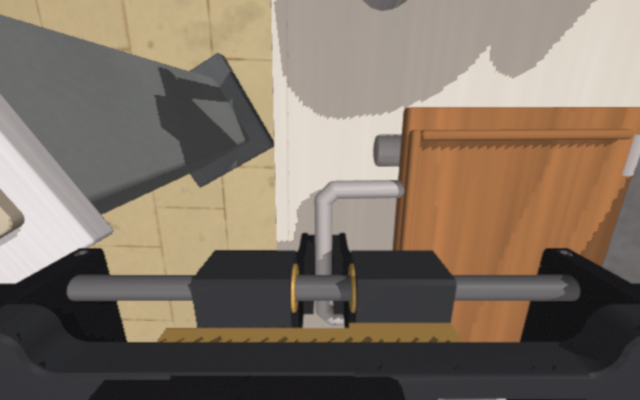

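Call:
{"method": "apply_moves", "body": {"moves": [0,0,0.4,0,0,0,0.5,0,0,0.4,0,0,0,0.5,0,0,0.3,0,0,0,0.5,0,0,0,0,0,0,0.5,0,0,0,0,0,0,0.5]}}

```text
t: 18.43
ee_pos: [0.3484, -0.2307, 0.0606]
tcp_rot: [-0.0, 0.859, 0.512, -0.0]
contact_force: [-0.2, -0.7, 2.8]
width: 0.106
```

Call:
{"method": "apply_moves", "body": {"moves": [0,0,0.3,0,0,0,0.5,0,0,0.2,0,0,0,0.5,0,0,0,0,0,0,0.5,0,0,0,0,0,0,0.5]}}

```text
t: 18.77
ee_pos: [0.3484, -0.2308, 0.0558]
tcp_rot: [-0.0, 0.859, 0.512, -0.0]
contact_force: [-0.8, 0.1, 7.2]
width: 0.109
```

Call:
{"method": "apply_moves", "body": {"moves": [0,0,0.3,0,0,0,0.5,0,0,0.2,0,0,0,0.5,0,0,0,0,0,0,0.5,0,0,0,0,0,0,0.5], "squeeze": 25}}

```text
t: 19.1
ee_pos: [0.3484, -0.231, 0.0516]
tcp_rot: [-0.0, 0.859, 0.512, -0.001]
contact_force: [-6.1, 3.2, 21.2]
width: 0.102
```

Run:
```python
from cell import *
from h import *
d=snap("11",("wrist",));X=cloud(d)
m=np.zeros(X.shape[:2],bool);m[145:240,430:600]=1;P=X[m];P=P[(P[:,2]>.06)&(P[:,2]<.1)];S=w2st(P)
A_=np.c_[S[:,:2],np.ones(len(S))];c=np.linalg.lstsq(A_,S[:,2],rcond=None)[0];print(c,len(S), np.percentile(S,[2,98],axis=0))
for x in (-.12,-.06,0): print(x,c@[x,0.03,1])
```

```text
[0.00461341 0.00047251 0.07911312] 16079 [[-0.11803278  0.01978518  0.07750933]
 [-0.03605799  0.06652674  0.08004921]]
-0.12 0.07857368929917287
-0.06 0.07885049367459798
0 0.0791272980500231
```

Call:
{"method": "apply_moves", "body": {"moves": [0,0,0,0,0,0,2.5,0,0,0,0,0,0,2.5,0,0,0,0,0,0,2.5,0,0,0,0,0,0,2.5,0,0,-1,0,0,0,2.5,0,0,-3,0,0,0,2.5,0,0,-4,0,0,0,6,0,0,-4,0,0,0,6,0,0,-4,0,0,0,8.7,0,0,-4,0,0,0,8.7,1,1,-4,0,0,0,8.7,0,0,0,0,0,0,8.7,0,0,0,0,0,0,8.7]}}

```text
t: 20.23
ee_pos: [0.3632, -0.2268, 0.2926]
tcp_rot: [0.002, 0.858, 0.513, 0.001]
contact_force: [-0.6, -0.0, -0.9]
width: 0.735
```

Run:
```python
from cell import *
from h import *
s=sense();print(s["t"],pose(s)[0],pose(s)[2],s["joint_positions"].round(2))
d=snap("12",("wrist","top"))
crop(d[1],240,120,440,260,4,"pics/topc12.png")
```

```text
20.2333 [ 0.36319316 -0.22675272  0.29264332] 61.70761159849689 [ 1.08 -0.13 -0.57  1.8  -0.07  1.44  0.04]
```

View pics/wrist_12.png

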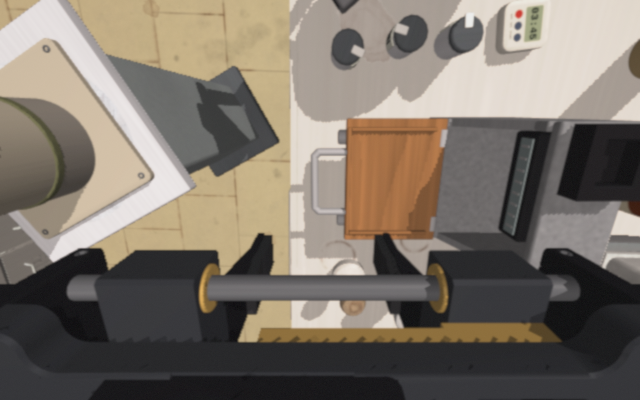

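View pics/topc12.png

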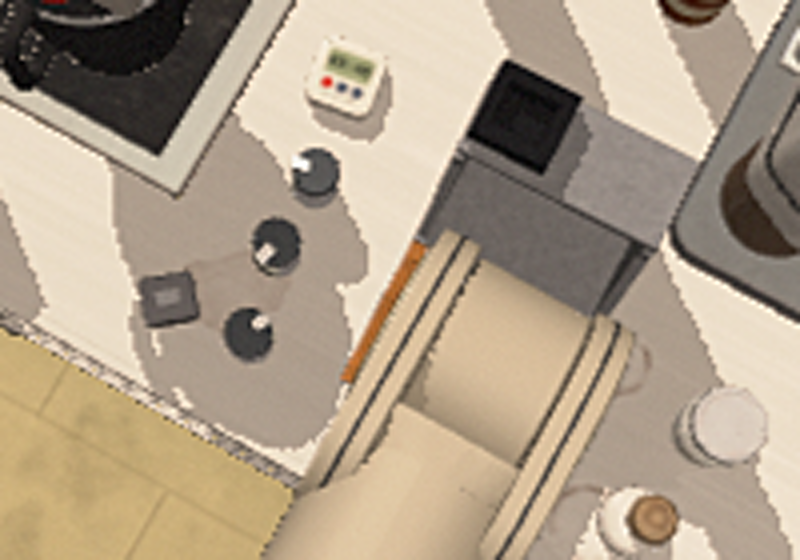

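Call:
{"method": "apply_moves", "body": {"moves": [3.5,0.6,0,0,0,0,8.7,3.5,0.6,0,0,0,0,8.7,3.5,0.6,0,0,0,0,8.7,3.5,0.6,0,0,0,0,8.7,0,0,0,0,0,0,8.7,0,0,0,0,0,0,8.7]}}

```text
t: 20.83
ee_pos: [0.4494, -0.1133, 0.2888]
tcp_rot: [-0.001, 0.858, 0.514, -0.001]
contact_force: [0.1, -0.9, -1.2]
width: 0.997
```

Run:
```python
from cell import *
from h import *
s=sense();print(s["t"],pose(s)[0],pose(s)[2],s["joint_positions"].round(2))
d=snap("13",("wrist",))
```

```text
20.8333 [ 0.44941976 -0.11326204  0.2887701 ] 61.86177748623681 [ 0.94 -0.02 -0.76  1.72 -0.02  1.44 -0.31]
```

View pics/wrist_13.png

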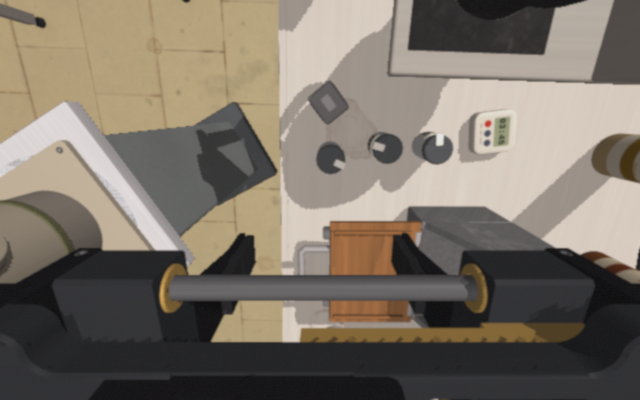

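Battery at (328,102), cans at (331,158), (386,147) and (436,146), each with a white tab. The flap is level at (370,270).

```bash
cat > meas.py <<'E'
from h import *
def cans(d,boxes):
    X=cloud(d);hsv=cv2.cvtColor(d["img"],cv2.COLOR_RGB2HSV);out={}
    for n,(u0,v0,u1,v1,z0) in boxes.items():
        m=np.zeros(X.shape[:2],bool);m[v0:v1,u0:u1]=1
        t=m&(X[...,2]>z0+.054)&(X[...,2]<z0+.074)
        q=X[t][:,:2].astype(np.float32)
        c,r=cv2.minEnclosingCircle(q)
        dark=t&(hsv[...,2]<110); tab=t&(hsv[...,2]>150)&(hsv[...,1]<60)
        # lid centre: fit circle to lid outline incl tab -> iterate using dark hull edge points
        hull=cv2.convexHull(X[dark][:,:2].astype(np.float32))[:,0]
        A_=np.c_[2*hull,np.ones(len(hull))];sol=np.linalg.lstsq(A_,(hull**2).sum(1),rcond=None)[0]
        tc=X[tab][:,:2].mean(0) if tab.sum() else np.array([np.nan]*2)
        v=tc-sol[:2]
        out[n]=(sol[:2],np.degrees(np.arctan2(v[1],v[0])))
        print(n,"circ",np.round(c,4),round(r,4),"fit",sol[:2].round(4),"r",np.sqrt(sol[2]+sol[0]**2+sol[1]**2).round(4),"tab",tc.round(4),int(tab.sum()),"dist",np.linalg.norm(v).round(4),"az",out[n][1].round(1),"z",np.median(X[t][:,2]).round(4))
    return out
def batt(d,b):
    X=cloud(d);m=np.zeros(X.shape[:2],bool);m[b[1]:b[3],b[0]:b[2]]=1
    m&=(X[...,2]>.036)&(X[...,2]<.052);r=cv2.minAreaRect((X[m][:,:2]*1000).astype(np.float32));print("batt",m.sum(),r,np.median(X[m][:,2]));return r
E
python3 - <<'E'
from meas import *
d=np.load("wrist_13.npz")
cans(d,dict(a=(312,138,352,178,0),b=(364,128,408,168,0),c=(416,126,458,168,0)))
batt(d,(300,75,355,130))
d=np.load("top_12.npz")
cans(d,dict(a=(292,194,311,213,0),b=(300,172,317,190,0),c=(310,155,328,173,0)))
batt(d,(272,184,295,205))
E
```

```text
a circ [ 0.4676 -0.1017] 0.0212 fit [ 0.4668 -0.1006] r 0.0197 tab [ 0.4757 -0.1126] 71 dist 0.0149 az -53.5 z 0.061
b circ [ 0.5422 -0.1249] 0.0213 fit [ 0.5424 -0.1247] r 0.0197 tab [ 0.5321 -0.1152] 69 dist 0.014 az 137.1 z 0.061
c circ [ 0.6036 -0.1576] 0.0212 fit [ 0.602  -0.1575] r 0.0188 tab [ 0.6098 -0.149 ] 114 dist 0.0114 az 47.5 z 0.0611
batt 1020 ((499.56573486328125, -33.41748809814453), (40.61164474487305, 45.900638580322266), 9.506935119628906) 0.04299260913970501
a circ [ 0.4668 -0.1009] 0.021 fit [ 0.4667 -0.1009] r 0.0191 tab [ 0.4753 -0.112 ] 12 dist 0.014 az -52.5 z 0.0607
b circ [ 0.5412 -0.1243] 0.0201 fit [ 0.5417 -0.125 ] r 0.0188 tab [ 0.5324 -0.1154] 14 dist 0.0133 az 134.2 z 0.0612
c circ [ 0.6025 -0.1568] 0.0209 fit [ 0.6016 -0.1582] r 0.0191 tab [ 0.6093 -0.1459] 17 dist 0.0145 az 58.0 z 0.0614
batt 159 ((498.87969970703125, -32.60183334350586), (40.52869415283203, 46.51415252685547), 8.549728393554688) 0.04313609592526291
```

Call:
{"method": "apply_moves", "body": {"moves": [0,0,2,0,0,-0.1085,7.5,0,0,2,0,0,-0.1085,7.5,0,0,2,0,0,-0.1085,7.5,0,0,2,0,0,-0.1085,7.5,0,0,2,0,0,-0.1085,7.5,0,0,2,0,0,-0.1085,7.5,2.37,2.06,0,0,0,0,7.5,2.37,2.06,0,0,0,0,7.5,2.37,2.06,0,0,0,0,7.5,0,0,0,0,0,0,7.5,0,0,0,0,0,0,7.5]}}

```text
t: 21.8
ee_pos: [0.4991, -0.0351, 0.1693]
tcp_rot: [-0.001, 0.649, 0.76, -0.0]
contact_force: [-0.9, 0.6, -0.3]
width: 0.862
```

Run:
```python
from cell import *
from meas import *
s=sense();print(s["t"],pose(s)[0],pose(s)[2],s["joint_positions"].round(2),to(s,[.499,-.033,.022]))
d=snap("14",("wrist",))
```

```text
21.8 [ 0.49906619 -0.03506568  0.16925519] 99.00653378017242 [ 0.77  0.18 -0.86  1.82  0.15  1.21  0.02] [ 0.19  0.05 14.73]
```

View pics/wrist_14.png

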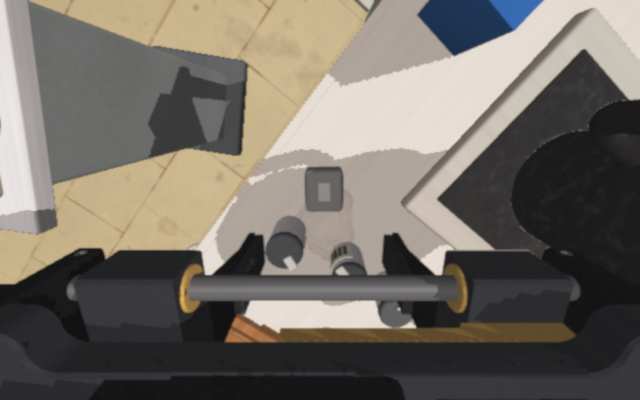

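Run:
```python
from cell import *
from meas import *
s=sense();d=np.load("wrist_14.npz")
print(proj(d,[[.499,-.033,.044]]))
batt(d,(295,160,352,218));batt(d,(290,150,360,230))
cans(d,dict(a=(262,222,308,272,0)))
```

```text
[[323.79729603 191.79821153]]
batt 1568 ((499.4882507324219, -33.060096740722656), (40.462196350097656, 46.50015640258789), 10.178932189941406) 0.042929000981613064
batt 1582 ((497.6845397949219, -46.040069580078125), (79.41162872314453, 49.18026351928711), 82.7291030883789) 0.04292338292929118
a circ [ 0.4683 -0.1006] 0.0213 fit [ 0.4668 -0.0996] r 0.0196 tab [ 0.4753 -0.1117] 118 dist 0.0147 az -55.1 z 0.0609
```

Call:
{"method": "apply_moves", "body": {"moves": [0.2,0.05,3.6,0,0,-0.01,7.5,0,0,3.6,0,0,0,7.5,0,0,3.6,0,0,0,7.5,0,0,2.9,0,0,0,7.5,0,0,1,0,0,0,7.5,0,0,0,0,0,0,7.5,0,0,0,0,0,0,3,0,0,0,0,0,0,3,0,0,0,0,0,0,3,0,0,0,0,0,0,3,0,0,0,0,0,0,3,0,0,0,0,0,0,3,0,0,0,0,0,0,3], "squeeze": 15}}

```text
t: 22.93
ee_pos: [0.5, -0.0333, 0.0235]
tcp_rot: [0.0, 0.646, 0.763, 0.0]
contact_force: [-1.0, -1.0, 4.1]
width: 0.459
```

Run:
```python
from cell import *
from meas import *
s=sense();print(s["t"],pose(s)[0],pose(s)[2],s["width"]*87,s["contact_force"])
```

```text
22.9333 [ 0.49998643 -0.03326627  0.02345164] 99.50645995135675 39.93501318228108 [-0.9694869  -1.0056948   4.13686546]
```

Call:
{"method": "apply_moves", "body": {"moves": [0,0,-2,0,0,0,3,0,0,-4,0,0,0,3,0,0,-4,0,0,0,3,0,0,-4,0,0,0,3,0,0,-4,0,0,0.11,3,0,0,-4,0,0,0.11,3,0,0,-4,0,0,0.11,3,0,0,-1.5,0,0,0.11,3,0,0,0,0,0,0.11,3,0,0,0,0,0,0.11,3,0,0,0,0,0,0,3], "squeeze": 30}}

```text
t: 23.85
ee_pos: [0.4997, -0.0331, 0.2982]
tcp_rot: [0.0, 0.86, 0.511, 0.0]
contact_force: [0.3, 0.4, -1.7]
width: 0.457
```

Run:
```python
from cell import *
from meas import *
s=sense();print(s["t"],pose(s)[0],pose(s)[2],s["width"]*87,s["contact_force"],to(s,st2w(.095,.05,.29)))
```

```text
23.85 [ 0.4996808  -0.03305202  0.29821789] 61.40399829676424 39.78060323620867 [ 0.3417039   0.43642261 -1.70856749] [-19.48  22.84   0.83]
```

Call:
{"method": "apply_moves", "body": {"moves": [-3.2,2.6,0,0,0,0,3,-3.2,2.6,0,0,0,0,3,-3.2,2.6,0,0,0,0,3,-3.2,2.6,0,0,0,0,3,-3.2,2.6,0,0,0,0,3,-3.2,2.6,0,0,0,0,3,-3.2,2.6,0,0,0,-0.003,3,-3.2,2.6,0,0,0,0,3,0,0,0,0,0,0,3,0,0,0,0,0,0,3]}}

```text
t: 24.68
ee_pos: [0.5608, -0.3598, 0.2958]
tcp_rot: [-0.001, 0.858, 0.514, -0.0]
contact_force: [-0.2, 0.9, -0.7]
width: 0.46
```

Run:
```python
from cell import *
from meas import *
s=sense();print(s["t"],pose(s)[0],pose(s)[2],s["width"]*87,s["contact_force"],to(s,st2w(.095,.05,.29)))
d=snap("15",("wrist","top"));crop(d[1],320,100,440,200,6,"pics/topc15.png")
for n,x in zip("wt",d):
    X=cloud(x);P=w2st(X.reshape(-1,3))
    g=(x["img"].mean(-1)<90).reshape(-1)
    m=(abs(P[:,2]-.216)<.006)&(abs(P[:,0]-.095)<.045)&(abs(P[:,1]-.05)<.045)&g
    print(n,m.sum(),np.percentile(P[m],[1,99],axis=0).round(4).tolist(),cv2.minAreaRect((P[m][:,:2]*1000).astype(np.float32)))
print(proj(d[0],st2w(.095,.05,.216)),w2st(pose(s)[0]))
```

```text
24.6833 [ 0.56080016 -0.3597798   0.2957609 ] 61.85741214376323 40.0068963668422 [-0.21141246  0.88662788 -0.70964724] [6.27 1.89 0.57]
w 4008 [[0.0647, 0.0179, 0.2125], [0.1247, 0.0823, 0.2166]] ((94.81396484375, 50.03425216674805), (61.171485900878906, 64.95414733886719), 0.5018603801727295)
t 275 [[0.0632, 0.0224, 0.2102], [0.125, 0.0819, 0.2204]] ((94.27142333984375, 50.785884857177734), (63.167236328125, 62.2319450378418), 1.3116294145584106)
[[346.20662531 136.33375816]] [[ 0.07642704 -0.01274965  0.2957609 ]]
```

View pics/wrist_15.png

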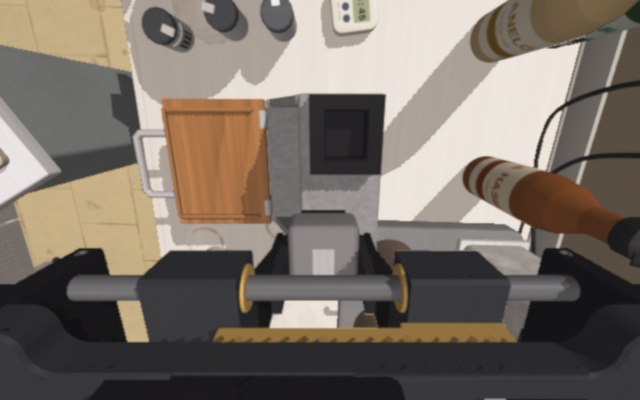

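Run:
```python
from meas import *
d=np.load("wrist_15.npz");X=cloud(d)
import sys
p=np.array([ 0.56080016,-0.3597798,0.2957609]);a=np.radians(61.857)
tx=np.array([np.cos(a),np.sin(a)]);ty=np.array([np.sin(a),-np.cos(a)])
m=np.zeros(X.shape[:2],bool);m[205:275,285:362]=1
P=X[m]-p;T=np.c_[P[:,:2]@tx,P[:,:2]@ty,P[:,2]]*1000
k=(T[:,2]>15)&(T[:,2]<30);print(k.sum(),np.percentile(T[k],[1,50,99],axis=0))
k2=(T[:,2]>-25)&(T[:,2]<15)&(abs(T[:,1])<22)&(T[:,0]>10);print(np.percentile(T[k2],[1,50,99],axis=0))
r=cv2.minAreaRect(T[k][:,:2].astype(np.float32));print(r)
```

```text
3746 [[ -6.21254743 -20.36594752  15.46718271]
 [  9.00895249  -0.21040125  19.32686006]
 [ 23.0097351   20.23234767  24.89244588]]
[[ 16.8753303  -18.80022354 -22.33906182]
 [ 22.90928719   0.33236528   5.13351815]
 [ 23.48554078  19.68031036  14.72827757]]
((7.6294050216674805, -0.3933238983154297), (32.03623580932617, 42.986656188964844), 0.7608744502067566)
```

Call:
{"method": "apply_moves", "body": {"moves": [2.08,0.62,0,0,0,0,3,2.08,0.62,0,0,0,0,3,2.08,0.63,0,0,0,0.002,3,0,0,1.6,0,0,0,3,0,0,1.6,0,0,0,3,0,0,1.6,0,0,0,3,0,0,0,0,0,0,3,0,0,0,0,0,0,3,0,0,0,0,0,0,3]}}

```text
t: 25.53
ee_pos: [0.6079, -0.3102, 0.2517]
tcp_rot: [0.001, 0.858, 0.514, 0.0]
contact_force: [-0.2, 0.3, -0.7]
width: 0.458
```

Run:
```python
from cell import *
from meas import *
s=sense();print(s["t"],pose(s)[0],pose(s)[2],s["width"]*87,s["contact_force"],to(s,st2w(.0948,.0498,.221)),pose(s)[1][:,2])
snap("16")
```

```text
25.5333 [ 0.60793728 -0.31022586  0.25166693] 61.84793407120043 39.810535170522414 [-0.22392649  0.25982055 -0.72961316] [-0.35  0.04  3.07] [ 1.51104359e-03 -6.47905001e-04 -9.99998648e-01]
```

View pics/wrist_16.png

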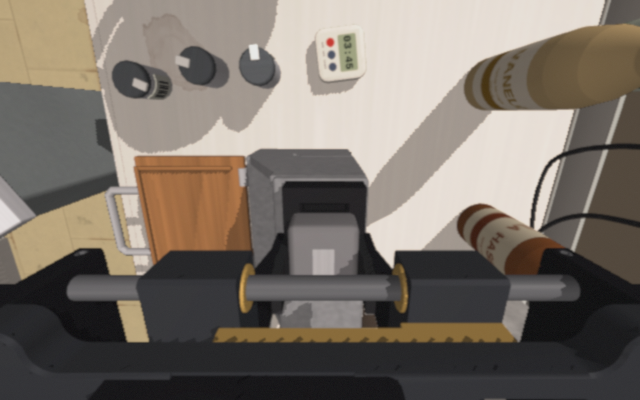

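Call:
{"method": "apply_moves", "body": {"moves": [-0.35,0.04,0,0,0,0,3,0,0,0,0,0,0,3,0,0,0.5,0,0,0,3,0,0,0.4,0,0,0,3,0,0,0.3,0,0,0,3,0,0,0,0,0,0,3]}}

```text
t: 26.08
ee_pos: [0.6059, -0.314, 0.2369]
tcp_rot: [-0.001, 0.858, 0.513, -0.0]
contact_force: [1.2, -0.4, -1.1]
width: 0.457
```

Run:
```python
from cell import *
from meas import *
s=sense();print(s["t"],pose(s)[0],pose(s)[2],s["width"]*87,s["contact_force"],to(s,st2w(.0948,.0498,.221)),s["ft_torque"])
```

```text
26.0833 [ 0.60585356 -0.31403972  0.23690808] 61.763778357399495 39.72272809344799 [ 1.17162495 -0.36392829 -1.08727786] [0.09 0.05 1.59] [-0.02029606 -0.05043272  0.01004342]
```

Call:
{"method": "apply_moves", "body": {"moves": [0.05,0,0.3,0,0,0,3,0,0,0.3,0,0,0,3,0,0,0.3,0,0,0,3,0,0,0.3,0,0,0,3,0,0,0,0,0,0,3]}}

```text
t: 26.5
ee_pos: [0.6062, -0.3137, 0.2252]
tcp_rot: [-0.0, 0.858, 0.513, -0.0]
contact_force: [0.0, -0.1, -2.5]
width: 0.46
```

Run:
```python
from cell import *
from meas import *
s=sense();print(s["t"],pose(s)[0],pose(s)[2],s["width"]*87,s["contact_force"],to(s,st2w(.0948,.0498,.221)),s["ft_torque"])
```

```text
26.5 [ 0.60619763 -0.3136898   0.2252169 ] 61.75659362997247 40.021860349133014 [ 0.0437894  -0.12237599 -2.50669944] [0.04 0.04 0.42] [ 0.01195641 -0.06077605 -0.03146323]
```

Going in freely. Pushing it home.

Call:
{"method": "apply_moves", "body": {"moves": [0,0,0.3,0,0,0,3,0,0,0.3,0,0,0,3,0,0,0.2,0,0,0,3,0,0,0,0,0,0,3,0,0,0,0,0,0,3]}}

```text
t: 26.92
ee_pos: [0.6067, -0.3138, 0.2214]
tcp_rot: [0.001, 0.858, 0.513, 0.0]
contact_force: [-7.3, 1.9, 18.3]
width: 0.456
```

Call:
{"method": "apply_moves", "body": {"moves": [0,0,-0.2,0,0,0,3,0,0,0,0,0,0,6.5,0,0,0,0,0,0,6.5,0,0,0,0,0,0,6.5,0,0,0,0,0,0,6.5,0,0,-2,0,0,0,6.5,0,0,-3,0,0,0,6.5,-1.5,-1,-3,0,0,0,7,-2.5,-1,-2,0,0,0,7,0,0,0,0,0,0,7,0,0,0,0,0,0,7]}}

```text
t: 27.83
ee_pos: [0.5694, -0.3412, 0.3214]
tcp_rot: [0.001, 0.859, 0.512, 0.0]
contact_force: [-0.3, 0.6, 0.6]
width: 0.801
```

Run:
```python
from cell import *
from meas import *
s=sense();print(s["t"],pose(s)[0],pose(s)[2],s["width"]*87,s["contact_force"])
d=snap("17");X=cloud(d);P=w2st(X.reshape(-1,3));
m=(abs(P[:,0]-.095)<.03)&(abs(P[:,1]-.05)<.035)&(P[:,2]>.228)&(P[:,2]<.26);print(m.sum(),np.percentile(P[m],[1,50,99],axis=0))
```

```text
27.8333 [ 0.56943302 -0.34121328  0.32136254] 61.58643900992898 69.68232717822622 [-0.31885183  0.56140241  0.62829606]
2428 [[0.0751881  0.02801747 0.23445219]
 [0.09461213 0.05126075 0.24093958]
 [0.11453318 0.0725006  0.24287222]]
```

View pics/wrist_17.png

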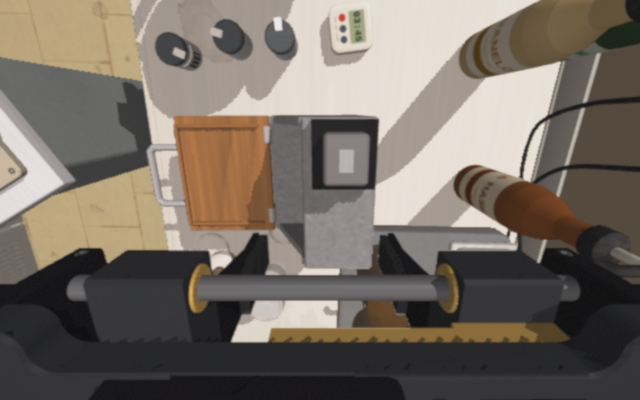

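Battery is fully seated at (346,155) in the image, head top z ≈ 0.241 against 0.242 expected. Next, the middle can, b.

Call:
{"method": "apply_moves", "body": {"moves": [0,0,0,0,0,-0.1154,7,0,0,0,0,0,-0.1154,7,0,0,0,0,0,-0.1154,7,0,0,0,0,0,-0.1154,7,0,0,0,0,0,-0.1154,7,0,0,0,0,0,-0.1154,7,0,0,0,0,0,-0.1154,7,0,0,0,0,0,-0.1154,7,0,0,0,0,0,-0.1154,7,0,0,0,0,0,-0.1154,7,0,0,0,0,0,-0.1154,7,0,0,0,0,0,-0.1154,7,0,0,0,0,0,-0.1154,7,0,0,0,0,0,-0.1154,7,0,0,0,0,0,-0.1154,7,0,0,0,0,0,-0.1154,7,0,0,0,0,0,-0.1154,7,0,0,0,0,0,-0.1154,7]}}

```text
t: 29.38
ee_pos: [0.5704, -0.3383, 0.3186]
tcp_rot: [-0.001, -0.01, 1.0, 0.001]
contact_force: [-0.2, 1.2, -0.2]
width: 0.806
```

Call:
{"method": "apply_moves", "body": {"moves": [0.4,3.6,0,0,0,0,7,0.4,3.6,0,0,0,0,7,0.4,3.6,-0.5,0,0,0,7,0.4,3.6,1.5,0,0,0,7,0.4,3.6,2,0,0,0,7,0.4,3.6,2,0,0,0,7,0,0,2,0,0,0,7,0,0,2,0,0,0,7,0,0,2,0,0,0,7,0,0,0,0,0,0,7,0,0,0,0,0,0,7]}}

```text
t: 30.3
ee_pos: [0.5424, -0.123, 0.2091]
tcp_rot: [-0.001, -0.007, 1.0, 0.001]
contact_force: [0.2, 0.0, 0.7]
width: 0.809
```

Run:
```python
from cell import *
from meas import *
s=sense();print(s["t"],pose(s)[0],pose(s)[2],s["joint_positions"].round(2),to(s,[.542,-.125,.022]))
d=snap("18");print(proj(d,[[.467,-.1005,.062],[.542,-.125,.062],[.602,-.1575,.062]]))
```

```text
30.3 [ 0.54239893 -0.12298496  0.20906637] -179.15304461394612 [ 1.03  0.38 -1.09  1.62  0.34  1.35  1.48] [-0.   -0.23 18.71]
[[345.59902337 119.66931053]
 [321.28998897 188.51052489]
 [293.30914186 236.88649072]]
```

View pics/wrist_18.png

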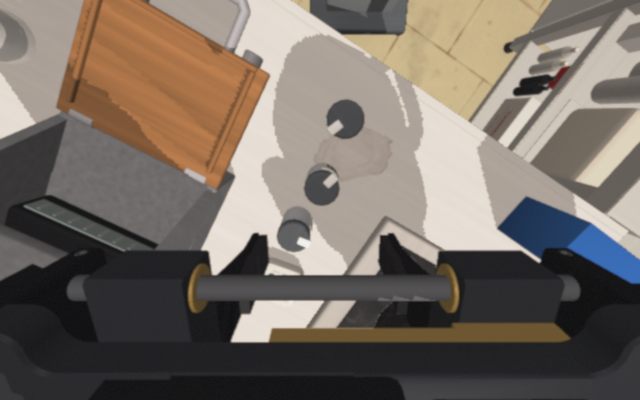

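Run:
```python
from meas import *
d=np.load("wrist_18.npz")
cans(d,dict(a=(322,95,370,142,0),b=(300,165,345,210,0),c=(272,205,318,256,0)))
crop(d,260,80,390,260,3.3,"pics/c18.png")
```

```text
a circ [ 0.4674 -0.1012] 0.0212 fit [ 0.4666 -0.1009] r 0.0195 tab [ 0.4749 -0.1121] 134 dist 0.014 az -53.5 z 0.0611
b circ [ 0.5423 -0.1236] 0.0213 fit [ 0.5421 -0.125 ] r 0.0196 tab [ 0.5318 -0.1147] 118 dist 0.0146 az 134.8 z 0.0612
c circ [ 0.6027 -0.1566] 0.021 fit [ 0.6013 -0.1575] r 0.0189 tab [ 0.6091 -0.1461] 134 dist 0.0139 az 55.8 z 0.0611
```

View pics/c18.png

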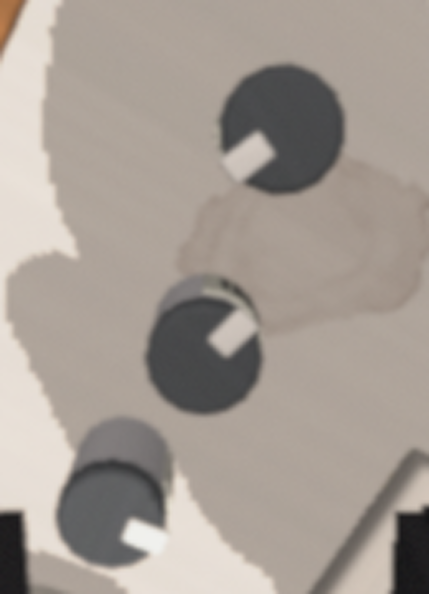

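Call:
{"method": "apply_moves", "body": {"moves": [0,-0.23,3.8,0,0,0,7,0,0,3.8,0,0,0,7,0,0,3.8,0,0,0,7,0,0,3.8,0,0,0,7,0,0,2.4,0,0,0,7,0,0,1.1,0,0,0,7,0,0,0,0,0,0,7,0,0,0,0,0,0,3,0,0,0,0,0,0,3,0,0,0,0,0,0,3,0,0,0,0,0,0,3,0,0,0,0,0,0,3,0,0,0,0,0,0,3,0,0,0,0,0,0,3], "squeeze": 15}}

```text
t: 31.52
ee_pos: [0.5435, -0.1262, 0.0237]
tcp_rot: [0.0, -0.007, 1.0, -0.0]
contact_force: [-1.1, 0.3, 6.4]
width: 0.456
```

Run:
```python
from cell import *
from meas import *
s=sense();print(s["t"],pose(s)[0],pose(s)[2],s["width"]*87,s["contact_force"])
```

```text
31.5167 [ 0.54346635 -0.12624766  0.0237432 ] -179.23517609007416 39.650896205461926 [-1.1334914   0.30660006  6.42372062]
```

Call:
{"method": "apply_moves", "body": {"moves": [0,0,-1.5,0,0,0,3,0,0,-3,0,0,0,3,0,0,-3.5,0,0,0,3,0,0,-3.5,0,0,0,3,0,0,-3.5,0,0,0.114,3,0,0,-2.5,0,0,0.114,3,0,0,0,0,0,0.114,3,0,0,0,0,0,0.114,3,0,0,0,0,0,0.114,3,0,0,0,0,0,0.114,3,0,0,0,0,0,0.114,3,0,0,0,0,0,0.114,3,0,0,0,0,0,0.114,3,0,0,0,0,0,0.114,3,0,0,0,0,0,0.114,3,0,0,0,0,0,0.114,3,0,0,0,0,0,0.114,3,0,0,0,0,0,0.114,3,0,0,0,0,0,0.114,3,0,0,0,0,0,0.114,3]}}

```text
t: 33.18
ee_pos: [0.5429, -0.1257, 0.1988]
tcp_rot: [-0.0, 0.788, 0.616, 0.0]
contact_force: [-0.3, 0.2, -1.7]
width: 0.454
```

Call:
{"method": "apply_moves", "body": {"moves": [0,0,0,0,0,0.114,3,0,0,0,0,0,0.114,3,0,0,0,0,0,0.114,3,0,0,0,0,0,0.114,3,0,0,0,0,0,0.114,3,0,0,0,0,0,0.114,3,0,0,0,0,0,0.114,3,0,0,0,0,0,0.114,3,0,0,0,0,0,0.114,3,0,0,0,0,0,0,3]}}

```text
t: 34.02
ee_pos: [0.5429, -0.1257, 0.1988]
tcp_rot: [-0.0, 0.989, 0.15, 0.0]
contact_force: [0.1, 0.3, -1.9]
width: 0.456
```

Run:
```python
from cell import *
from meas import *
s=sense();print(s["t"],pose(s)[0],pose(s)[2],s["width"]*87,s["contact_force"],s["joint_positions"].round(2),to(s,st2w(-.08,0,.2)), st2w(-.08,0,.2))
```

```text
34.0167 [ 0.54291842 -0.12569223  0.19877733] 17.205938539449953 39.65663213900674 [ 0.13462396  0.34442179 -1.90867356] [ 0.69  0.26 -0.64  1.65  0.16  1.29 -1.24] [-15.25  10.82  -0.13] [ 0.42926338 -0.2741641   0.2       ]
```

Call:
{"method": "apply_moves", "body": {"moves": [-3.05,2.16,0,0,0,0,3,-3.05,2.16,0,0,0,0,3,-3.05,2.16,0,0,0,0,3,-3.05,2.16,0,0,0,0,3,-3.05,2.16,0,0,0,0,3,0,0,2,0,0,0,3,0,0,2.5,0,0,0,3,0,0,2,0,0,0,3,0,0,1.5,0,0,0,3,0,0,0.7,0,0,0,3,0,0,0,0,0,0,3,0,0,0,0,0,0,3]}}

```text
t: 35.02
ee_pos: [0.4303, -0.2749, 0.1118]
tcp_rot: [0.0, 0.988, 0.153, 0.0]
contact_force: [0.6, 0.5, -1.1]
width: 0.456
```

Run:
```python
from cell import *
from meas import *
s=sense();print(s["t"],pose(s)[0],pose(s)[2],s["width"]*87,s["contact_force"],w2st(pose(s)[0]))
```

```text
35.0167 [ 0.43034313 -0.27488052  0.11176437] 17.59625553704278 39.70202373765787 [ 0.57563358  0.48279239 -1.10250096] [[-0.07870945 -0.00011665  0.11176437]]
```

Call:
{"method": "apply_moves", "body": {"moves": [0,0,0.3,0,0,0.004,3,0,0,0.3,0,0,0,3,0,0,0.2,0,0,0,3,0,0,0,0,0,0,3,0,0,0,0,0,0,3]}}

```text
t: 35.43
ee_pos: [0.4304, -0.2752, 0.1036]
tcp_rot: [0.0, 0.989, 0.15, 0.0]
contact_force: [-0.2, -0.1, 1.7]
width: 0.456
```

Call:
{"method": "apply_moves", "body": {"moves": [0,0,0,0,0,0,4.6,0,0,0,0,0,0,5.5,0,0,0,0,0,0,6.5,0,0,0,0,0,0,6.5,0,0,-1.5,0,0,0,6.5,0,0,-3,0,0,0,6.5,0,0,-4,0,0,0,6.5,0,0,-4,0,0,0,6.5,-2,-1,-3,0,0,-0.114,6.5,0,0,0,0,0,-0.114,6.5,0,0,0,0,0,-0.114,6.5,0,0,0,0,0,-0.114,6.5,0,0,0,0,0,-0.114,6.5,0,0,0,0,0,-0.114,6.5,0,0,0,0,0,-0.114,6.5,0,0,0,0,0,0,6.5]}}

```text
t: 36.77
ee_pos: [0.4079, -0.2713, 0.258]
tcp_rot: [-0.0, 0.851, 0.525, -0.0]
contact_force: [0.5, -0.7, 0.2]
width: 0.747
```

Run:
```python
from cell import *
from meas import *
s=sense();print(s["t"],pose(s)[0],pose(s)[2],s["width"]*87,s["joint_positions"].round(2))
d=snap("19");print(proj(d,[st2w(-.08,0,.142),[.467,-.1005,.062],[.602,-.1575,.062]]))
```

```text
36.7667 [ 0.40790308 -0.27130453  0.25800456] 63.287048052592866 65.00262391163139 [ 1.02  0.05 -0.54  1.73  0.02  1.37  0.01]
[[343.29608986 189.27959546]
 [301.37929825  19.22538391]
 [435.21536798   9.02401596]]
```

View pics/wrist_19.png

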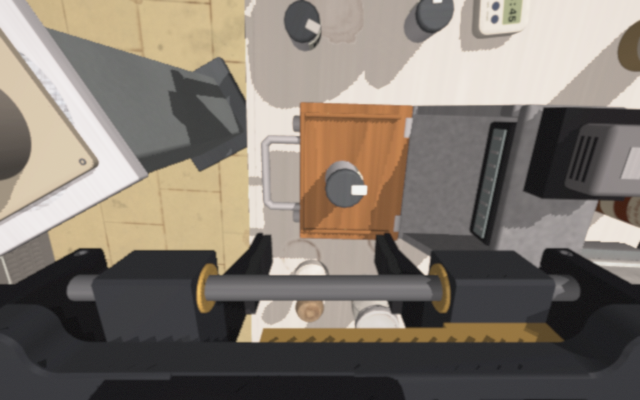

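Can b stands on the flap at (345,187), its tab pointing right toward the reader.

Run:
```python
from cell import *
from meas import *
d=np.load("wrist_19.npz")
o=cans(d,dict(b=(318,158,372,212,.079)));print(w2st([*o["b"][0],0.14]))
X=cloud(d);m=np.zeros(X.shape[:2],bool);m[125:235,305:400]=1;P=w2st(X[m]);P=P[(P[:,2]>.07)&(P[:,2]<.084)&(abs(P[:,1])<.06)&(P[:,0]<-.01)&(P[:,0]>-.115)]
A_=np.c_[P[:,:2],np.ones(len(P))];print(np.linalg.lstsq(A_,P[:,2],rcond=None)[0])
s=sense();p=pose(s)[0];
```

```text
b circ [ 0.4318 -0.2758] 0.0213 fit [ 0.4303 -0.2746] r 0.0194 tab [ 0.4433 -0.2806] 166 dist 0.0143 az -24.9 z 0.1409
[[-0.07887886  0.00015078  0.14      ]]
[0.00127995 0.00030692 0.07911545]
```

```bash
cat >> meas.py <<'E'
from scipy.optimize import least_squares
def can2(d,box,z0):
    """lid centre and tab azimuth, on an upscaled plane rectified at lid height"""
    u0,v0,u1,v1=box
    X=cloud(d);c0=np.nanmedian(X[v0:v1,u0:u1][(X[v0:v1,u0:u1,2]>z0+.054)&(X[v0:v1,u0:u1,2]<z0+.07)],axis=0)
    g=np.arange(-.03,.03,.0004);gx,gy=np.meshgrid(g,g);W=np.stack([c0[0]+gx,c0[1]+gy,np.full_like(gx,z0+.062)],-1)
    uv=proj(d,W.reshape(-1,3)).reshape(gx.shape+(2,)).astype(np.float32)
    im=cv2.remap(d["img"],uv[...,0],uv[...,1],cv2.INTER_CUBIC);V=im.max(-1).astype(float);S=im.max(-1).astype(float)-im.min(-1)
    # tab mask
    near=np.hypot(gx,gy)<.026
    tab=((V>135)&(S<45)&near).astype(np.uint8)
    n,l,st,ce=cv2.connectedComponentsWithStats(tab)
    best=None
    for i in range(1,n):
        r=cv2.minAreaRect(np.argwhere(l==i)[:,::-1].astype(np.float32));w=np.array(r[1])*.4
        if 50<st[i,4]<900 and 5<min(w)<14: 
            print("  comp",st[i,4],w.round(1));best=i if best is None or abs(st[i,4]-650)<abs(st[best,4]-650) else best
    dark=((V<100)&near)
    dk=dark.astype(np.uint8);n2,l2,st2,_=cv2.connectedComponentsWithStats(dk);j=1+np.argmax(st2[1:,4]);lid=(l2==j)
    hull=cv2.convexHull(np.argwhere(lid)[:,::-1].astype(np.int32))[:,0]
    hp=np.c_[g[hull[:,0]],g[hull[:,1]]]
    f=least_squares(lambda p:np.hypot(hp[:,0]-p[0],hp[:,1]-p[1])-p[2],[0,0,.02],loss="soft_l1",f_scale=.0004).x
    res={}
    if best is not None:
        m=l==best;t=np.array([gx[m].mean(),gy[m].mean()]);v=t-f[:2];az=np.degrees(np.arctan2(v[1],v[0]))
        rr=cv2.minAreaRect(np.argwhere(m)[:,::-1].astype(np.float32));a=rr[2]
        cand=np.array([a,a+90,a-90,a+180]);a2=cand[np.argmin(abs((cand-az+180)%360-180))]
        res=dict(az=az,rect_az=(a2+180)%360-180,tabr=np.linalg.norm(v),tabc=t+c0[:2])
    print("centre",(f[:2]+c0[:2]).round(4),"r",f[2].round(4),{k:np.round(x,4) for k,x in res.items()})
    return f[:2]+c0[:2],res,im
E
python3 - <<'E'
from meas import *
im=can2(np.load("wrist_19.npz"),(318,158,372,212),.08)[2]
cv2.imwrite("pics/r19.png",cv2.resize(im[::-1,:,::-1],None,fx=3,fy=3))
d=np.load("wrist_18.npz")
for b in ((322,95,370,142),(300,165,345,210),(272,205,318,256)): can2(d,b,0)
d=np.load("wrist_13.npz")
for b in ((312,138,352,178),(364,128,408,168),(416,126,458,168)): can2(d,b,0)
E
```

```text
comp 811 [11.7 32.6]
centre [ 0.4304 -0.2732] r 0.0198 {'az': np.float64(53.4809), 'rect_az': np.float64(43.4518), 'tabr': np.float64(0.0207), 'tabc': array([ 0.4427, -0.2565])}
centre [ 0.4666 -0.1012] r 0.0194 {}
centre [ 0.5408 -0.1251] r 0.0199 {}
centre [ 0.5985 -0.157 ] r 0.0199 {}
centre [ 0.4673 -0.099 ] r 0.0204 {}
centre [ 0.5416 -0.1233] r 0.0202 {}
centre [ 0.5995 -0.1554] r 0.0204 {}
```

View pics/r19.png

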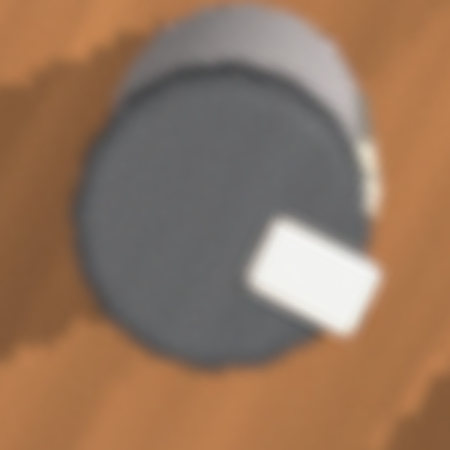

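```bash
cat >> meas.py <<'E'
def can3(d,box,z0,save=None):
    u0,v0,u1,v1=box
    X=cloud(d);k=X[v0:v1,u0:u1];c0=np.nanmedian(k[(k[...,2]>z0+.054)&(k[...,2]<z0+.07)],axis=0)
    g=np.arange(-.028,.028,.0002);gx,gy=np.meshgrid(g,g)
    W=np.stack([c0[0]+gx,c0[1]+gy,np.full_like(gx,z0+.064)],-1)
    uv=proj(d,W.reshape(-1,3)).reshape(gx.shape+(2,)).astype(np.float32)
    im=cv2.remap(d["img"],uv[...,0],uv[...,1],cv2.INTER_CUBIC);V=im.min(-1)
    disk=np.hypot(gx,gy)<.0175
    th,_=cv2.threshold(V[disk].reshape(-1,1),0,255,cv2.THRESH_OTSU)
    n,l,st,ce=cv2.connectedComponentsWithStats(((V>th)&disk).astype(np.uint8))
    i=1+np.argmax(st[1:,4]);pts=np.argwhere(l==i)[:,::-1].astype(np.float32)
    r=cv2.minAreaRect(pts);t=pts.mean(0)*.0002-.028;az0=np.degrees(np.arctan2(t[1],t[0]))
    c=np.array([r[2]+q for q in(-180,-90,0,90,180)]);az=c[np.argmin(abs((c-az0+180)%360-180))]
    print("tab rect mm",(np.array(r[1])*.2).round(1),"rough",az0.round(1),"az",((az+180)%360-180).round(1),"th",th)
    if save: cv2.imwrite(save,cv2.resize(im[::-1,:,::-1],None,fx=1.4,fy=1.4))
E
python3 - <<'E'
from meas import *
can3(np.load("wrist_19.npz"),(318,158,372,212),.08)
d=np.load("wrist_18.npz")
for i,b in enumerate(((322,95,370,142),(300,165,345,210),(272,205,318,256))): can3(d,b,0,f"pics/r18_{i}.png")
d=np.load("wrist_13.npz")
for i,b in enumerate(((312,138,352,178),(364,128,408,168),(416,126,458,168))): can3(d,b,0)
cv2.imwrite("pics/r18.png",np.hstack([cv2.resize(cv2.imread(f"pics/r18_{i}.png"),(260,260)) for i in range(3)]))
E
```

```text
tab rect mm [10.5 12. ] rough -29.1 az -26.6 th 165.0
tab rect mm [10.1 11.5] rough -53.4 az -51.7 th 124.0
tab rect mm [10.3 12.4] rough 136.0 az 135.0 th 122.0
tab rect mm [12.1 10.6] rough 58.2 az 66.8 th 158.0
tab rect mm [10.4 12.5] rough -56.5 az -51.8 th 110.0
tab rect mm [10.3 11.9] rough 139.3 az 135.0 th 109.0
tab rect mm [12.5 10.4] rough 63.6 az 64.8 th 146.0
```

View pics/r18.png

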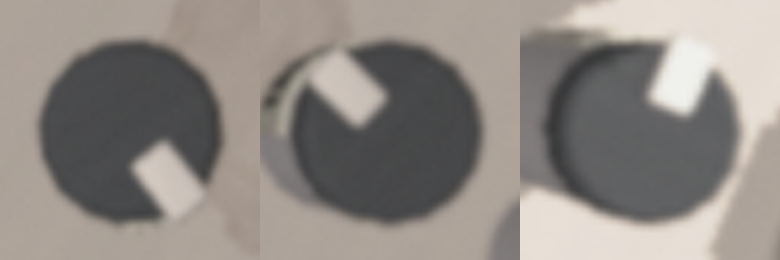

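```bash
cat >> meas.py <<'E'
from scipy.optimize import minimize
def can4(d,box,z0):
    u0,v0,u1,v1=box
    X=cloud(d);k=X[v0:v1,u0:u1];c0=np.nanmedian(k[(k[...,2]>z0+.054)&(k[...,2]<z0+.07)],axis=0)
    g=np.arange(-.028,.028,.0004);gx,gy=np.meshgrid(g,g)
    W=np.stack([c0[0]+gx,c0[1]+gy,np.full_like(gx,z0+.064)],-1)
    uv=proj(d,W.reshape(-1,3)).reshape(gx.shape+(2,)).astype(np.float32)
    im=cv2.remap(d["img"],uv[...,0],uv[...,1],cv2.INTER_CUBIC);V=im.min(-1).astype(float)
    disk=np.hypot(gx,gy)<.0175
    th,_=cv2.threshold(V[disk].astype(np.uint8).reshape(-1,1),0,255,cv2.THRESH_OTSU)
    lo=np.median(V[disk&(V<th)]);hi=np.median(V[disk&(V>th)]);N=np.clip((V-lo)/(hi-lo),0,1)
    m=disk&(V>th);t=np.array([gx[m].mean(),gy[m].mean()])
    sg=lambda x:1/(1+np.exp(np.clip(-x/.0004,-40,40)))
    w=np.hypot(gx,gy)<.0185
    def f(p):
        c,s=np.cos(p[2]),np.sin(p[2]);a=(gx-p[0])*c+(gy-p[1])*s;b=-(gx-p[0])*s+(gy-p[1])*c
        M=sg(a+.0073)*sg(.0073-a)*sg(b+.005)*sg(.005-b);return ((M-N)[w]**2).mean()
    best=min((minimize(f,[t[0]*1.1,t[1]*1.1,np.arctan2(t[1],t[0])+e],method="Nelder-Mead",options=dict(xatol=1e-5,fatol=1e-7,initial_simplex=None,maxiter=2000)) for e in(-.2,0,.2)),key=lambda r:r.fun)
    az=np.degrees(best.x[2]);cen=c0[:2]+best.x[:2]-.0147*np.array([np.cos(best.x[2]),np.sin(best.x[2])])
    print("az",round((az+180)%360-180,1),"centre from tab",cen.round(4),"cost",round(best.fun,4));return az,cen
E
python3 - <<'E'
from meas import *
can4(np.load("wrist_19.npz"),(318,158,372,212),.08)
d=np.load("wrist_18.npz")
for i,b in enumerate(((322,95,370,142),(300,165,345,210),(272,205,318,256))): can4(d,b,0)
d=np.load("wrist_13.npz")
for i,b in enumerate(((312,138,352,178),(364,128,408,168),(416,126,458,168))): can4(d,b,0)
E
```

```text
az -27.1 centre from tab [ 0.4296 -0.274 ] cost 0.0005
az -52.2 centre from tab [ 0.4654 -0.1   ] cost 0.0006
az 135.6 centre from tab [ 0.5429 -0.126 ] cost 0.0011
az 67.1 centre from tab [ 0.602  -0.1592] cost 0.0015
az -52.0 centre from tab [ 0.4655 -0.0995] cost 0.0018
az 135.6 centre from tab [ 0.5433 -0.1258] cost 0.002
az 65.9 centre from tab [ 0.6021 -0.1589] cost 0.0033
```

Call:
{"method": "apply_moves", "body": {"moves": [0,0,0,0,0,-0.113,6.5,0,0,0,0,0,-0.113,6.5,0,0,0,0,0,-0.113,6.5,0,0,0,0,0,0,6.5]}}

```text
t: 37.15
ee_pos: [0.408, -0.2713, 0.258]
tcp_rot: [-0.0, 0.752, 0.659, -0.0]
contact_force: [-0.9, 0.4, 0.5]
width: 0.745
```

Run:
```python
from cell import *
from meas import *
s=sense();print(s["t"],pose(s)[0],pose(s)[2],to(s,[.4665,-.1003,.17]))
```

```text
37.15 [ 0.40796017 -0.27131923  0.2580273 ] 82.46687556431144 [17.72  3.56  8.8 ]
```

Call:
{"method": "apply_moves", "body": {"moves": [3.55,0.71,0,0,0,0,6.5,3.55,0.71,0,0,0,0,6.5,3.55,0.71,1,0,0,0,6.5,3.55,0.71,3,0,0,0,6.5,3.52,0.72,3,0,0,0,6.5,0,0,1.8,0,0,0,6.5,0,0,0,0,0,0,6.5,0,0,0,0,0,0,6.5]}}

```text
t: 37.82
ee_pos: [0.4636, -0.1084, 0.1766]
tcp_rot: [-0.001, 0.754, 0.657, -0.0]
contact_force: [0.5, -0.3, 0.3]
width: 0.746
```

Run:
```python
from cell import *
from meas import *
s=sense();print(s["t"],pose(s)[0],pose(s)[2],to(s,[.4665,-.1003,.022]))
d=snap("20");uv=proj(d,[[.4665,-.1003,.062]])[0];print(uv)
u,v=uv.astype(int);b=(u-28,v-28,u+28,v+28);cans(d,dict(a=(*b,0)));can4(d,b,0)
```

```text
37.8167 [ 0.46362308 -0.10836116  0.17663579] 82.13723917676118 [ 0.84  0.2  15.46]
[325.22321674 188.42249958]
a circ [ 0.467  -0.1017] 0.0212 fit [ 0.4666 -0.1003] r 0.0197 tab [ 0.4754 -0.1121] 135 dist 0.0146 az -53.4 z 0.061
az -52.2 centre from tab [ 0.4656 -0.0992] cost 0.0009
```

View pics/wrist_20.png

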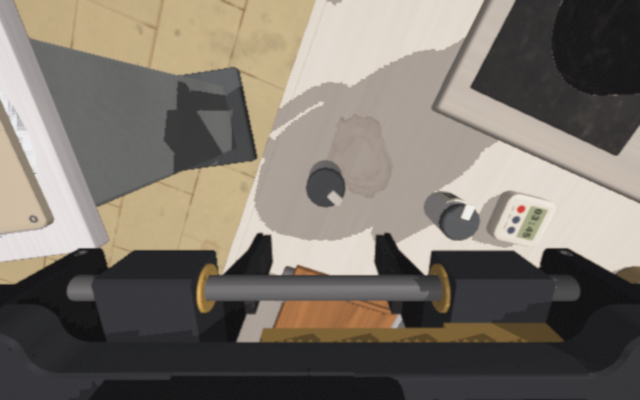

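Call:
{"method": "apply_moves", "body": {"moves": [0.75,0.15,3,0,0,0,6.5,0,0,3.5,0,0,0,6.5,0,0,3.5,0,0,0,6.5,0,0,3,0,0,0,6.5,0,0,1.3,0,0,0,6.5,0,0,0.9,0,0,0,6.5,0,0,0,0,0,0,6.5,0,0,0,0,0,0,3,0,0,0,0,0,0,3,0,0,0,0,0,0,3,0,0,0,0,0,0,3,0,0,0,0,0,0,3,0,0,0,0,0,0,3], "squeeze": 15}}

```text
t: 38.95
ee_pos: [0.467, -0.1011, 0.0255]
tcp_rot: [0.001, 0.753, 0.659, 0.0]
contact_force: [-1.9, 0.2, 7.0]
width: 0.454
```

Run:
```python
from cell import *
from meas import *
s=sense();p=pose(s);print(s["t"],p[0],p[2],s["width"]*87,s["contact_force"],(p[1].T@(np.array([.4665,-.1003,.0])-p[0]))*1000)
```

```text
38.95 [ 0.46701034 -0.10108575  0.02546144] 82.37993130959666 39.49126146290458 [-1.89774773  0.24235986  7.01376836] [ 0.72681522 -0.63603264 25.46036003]
```

Call:
{"method": "apply_moves", "body": {"moves": [0,0,-1.5,0,0,0,3,0,0,-3,0,0,0,3,0,0,-3.5,0,0,0,3,0,0,-3.5,0,0,-0.105,3,0,0,-3.5,0,0,-0.105,3,0,0,-2.5,0,0,-0.105,3,0,0,0,0,0,-0.104,3,0,0,0,0,0,0,3,0,0,0,0,0,0,3]}}

```text
t: 39.7
ee_pos: [0.4661, -0.1009, 0.1992]
tcp_rot: [-0.0, 0.6, 0.8, -0.0]
contact_force: [-1.3, 0.5, -2.5]
width: 0.455
```

Run:
```python
from cell import *
from meas import *
s=sense();p=pose(s);print(s["t"],p[0],p[2],s["width"]*87,to(s,st2w(-.062,-.046,.2)))
```

```text
39.7 [ 0.4660783  -0.10087646  0.19924847] 106.20023048471252 39.557675364035276 [-20.15 -10.32  -0.07]
```

Call:
{"method": "apply_moves", "body": {"moves": [-3.36,-1.72,0,0,0,-0.005,3,-3.36,-1.72,0,0,0,0,3,-3.36,-1.72,0,0,0,0,3,-3.36,-1.72,0,0,0,0,3,-3.36,-1.72,0,0,0,0,3,-3.36,-1.72,0,0,0,0,3,0,0,0,0,0,0,3,0,0,0,0,0,0,3]}}

```text
t: 40.37
ee_pos: [0.4237, -0.3251, 0.1978]
tcp_rot: [-0.002, 0.6, 0.8, 0.0]
contact_force: [1.0, 0.7, -2.0]
width: 0.456
```

Run:
```python
from cell import *
from meas import *
s=sense();p=pose(s);print(s["t"],p[0],p[2],s["width"]*87,to(s,st2w(-.062,-.046,.1055)))
```

```text
40.3667 [ 0.42373226 -0.32509547  0.19776952] 106.2522758633241 39.66612788305372 [0.17 0.02 9.23]
```

Call:
{"method": "apply_moves", "body": {"moves": [0.1,0,2,0,0,-0.004,3,0,0,2.5,0,0,0,3,0,0,2,0,0,0,3,0,0,1.2,0,0,0,3,0,0,0.5,0,0,0,3,0,0,0.4,0,0,0,3,0,0,0.3,0,0,0,3,0,0,0.2,0,0,0,3,0,0,0,0,0,0,3,0,0,0,0,0,0,3]}}

```text
t: 41.2
ee_pos: [0.4254, -0.3228, 0.1094]
tcp_rot: [0.0, 0.596, 0.803, -0.0]
contact_force: [0.3, -0.0, -1.4]
width: 0.457
```

Run:
```python
from cell import *
from meas import *
s=sense();p=pose(s);print(s["t"],p[0],p[2],s["contact_force"],to(s,st2w(-.062,-.046,.1055)))
```

```text
41.2 [ 0.42541804 -0.32278346  0.10937142] 106.90230617294797 [ 0.29920894 -0.00402279 -1.38323208] [ 0.03 -0.22  0.39]
```

Call:
{"method": "apply_moves", "body": {"moves": [0,-0.2,0,0,0,0.009,3,0,0,0.2,0,0,0,3,0,0,0.15,0,0,0,3,0,0,0.1,0,0,0,3,0,0,0,0,0,0,3,0,0,0,0,0,0,3]}}

```text
t: 41.7
ee_pos: [0.4232, -0.3235, 0.1054]
tcp_rot: [0.0, 0.599, 0.801, -0.0]
contact_force: [-4.4, 2.4, 9.9]
width: 0.459
```

Run:
```python
from cell import *
from meas import *
s=sense();p=pose(s);print(s["t"],p[0],p[2],s["contact_force"],to(s,st2w(-.062,-.046,.1055)))
```

```text
41.7 [ 0.42324178 -0.32350142  0.10538285] 106.38110380338868 [-4.36185727  2.4362586   9.91310875] [ 0.03  0.01 -0.01]
```

Call:
{"method": "apply_moves", "body": {"moves": [0,0,-0.1,0,0,0,3,0,0,0,0,0,0,4.6,0,0,0,0,0,0,5.5,0,0,0,0,0,0,6,0,0,0,0,0,0,6,0,0,-1.5,0,0,0,6,0,0,-3,0,0,0,6,0,0,-4,0,0,0,6,0,0,-4,0,0,0,6,0,0,-3,0,0,0,6,0,0,0,0,0,0,6]}}

```text
t: 42.62
ee_pos: [0.4255, -0.3243, 0.267]
tcp_rot: [0.005, 0.599, 0.801, -0.0]
contact_force: [1.0, -0.3, -0.1]
width: 0.685
```

Run:
```python
from cell import *
from meas import *
s=sense();p=pose(s);print(s["t"],p[0],p[2],s["joint_positions"].round(2),to(s,[.602,-.158,.26]))
d=snap("21")
for q in ([.4302,-.2744,.142],st2w(-.062,-.046,.142)):
    u,v=proj(d,[q])[0].astype(int);b=(u-28,v-28,u+28,v+28);print(u,v)
    try: can4(d,b,.08)
    except Exception as e: print(e)
```

```text
42.6167 [ 0.42553007 -0.32429394  0.2669816 ] 106.4025356423505 [ 1.1   0.15 -0.59  1.61  0.09  1.4   0.79] [10.97 21.62  0.72]
341 148
az -27.3 centre from tab [ 0.4292 -0.2742] cost 0.0002
320 191
az -28.0 centre from tab [ 0.4215 -0.3217] cost 0.0005
```

View pics/wrist_21.png

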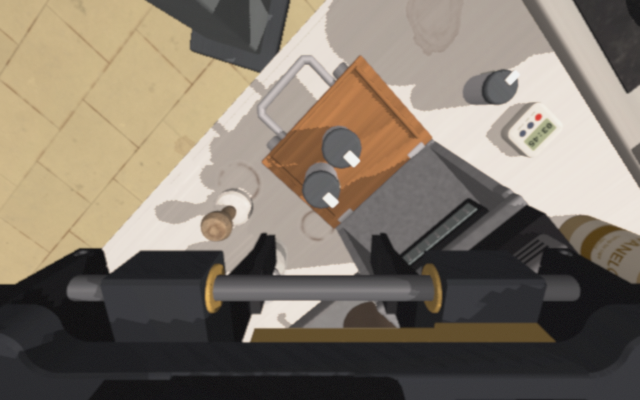

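Call:
{"method": "apply_moves", "body": {"moves": [1.57,3.09,0,0,0,0,6,1.57,3.09,0,0,0,0,6,1.57,3.09,0,0,0,0,6,1.57,3.09,0,0,0,0,6,1.57,3.09,0,0,0,0,6,1.57,3.09,1,0,0,0,6,1.57,3.09,2,0,0,-0.085,6,0,0,3,0,0,0,6,0,0,3,0,0,0,6,0,0,0,0,0,0,6,0,0,0,0,0,0,6]}}

```text
t: 43.58
ee_pos: [0.5984, -0.1567, 0.1686]
tcp_rot: [-0.002, 0.564, 0.825, -0.001]
contact_force: [0.6, 0.8, 0.3]
width: 0.688
```

Run:
```python
from cell import *
from meas import *
s=sense();p=pose(s);print(s["t"],p[0],p[2],s["joint_positions"].round(2),to(s,[.602,-.158,.024]))
d=snap("22")
u,v=proj(d,[[.602,-.158,.062]])[0].astype(int);b=(u-28,v-28,u+28,v+28);print(u,v)
cans(d,dict(c=(*b,0)));can4(d,b,0)
```

```text
43.5833 [ 0.59840725 -0.15666182  0.16863252] 111.26445008129873 [ 0.71  0.44 -0.7   1.52  0.29  1.29  0.35] [-0.29  0.33 14.46]
326 201
c circ [ 0.6039 -0.1572] 0.0213 fit [ 0.6021 -0.1571] r 0.0189 tab [ 0.6102 -0.148 ] 211 dist 0.0122 az 48.4 z 0.0611
az 66.7 centre from tab [ 0.6025 -0.1589] cost 0.0007
```

View pics/wrist_22.png

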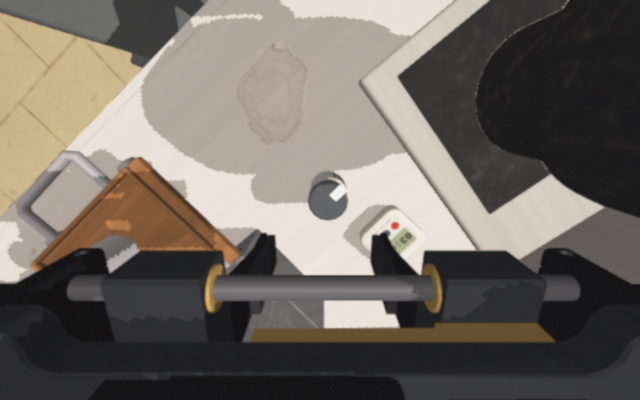

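Call:
{"method": "apply_moves", "body": {"moves": [-0.25,0.32,3.5,0,0,0,5.8,0,0,3.5,0,0,0,5.8,0,0,3.5,0,0,0,5.8,0,0,2.2,0,0,0,5.8,0,0,1,0,0,0,5.8,0,0,0.5,0,0,0,5.8,0,0,0,0,0,0,5.8,0,0,0,0,0,0,3,0,0,0,0,0,0,3,0,0,0,0,0,0,3,0,0,0,0,0,0,3,0,0,0,0,0,0,3], "squeeze": 15}}

```text
t: 44.63
ee_pos: [0.6042, -0.1581, 0.0294]
tcp_rot: [0.001, 0.565, 0.825, 0.0]
contact_force: [-1.1, -0.3, 6.5]
width: 0.452
```

Run:
```python
from cell import *
from meas import *
s=sense();p=pose(s);print(s["t"],p[0],p[2],s["width"]*87,s["contact_force"],(p[1].T@(np.array([.6023,-.158,.0])-p[0]))*1000)
```

```text
44.6333 [ 0.60418302 -0.15808717  0.02941512] 111.25768300454112 39.28919872216477 [-1.08629755 -0.32988051  6.45813363] [ 0.79919273 -1.7544875  29.41233864]
```

Call:
{"method": "apply_moves", "body": {"moves": [0,0,-1.5,0,0,0,3,0,0,-3,0,0,0,3,0,0,-3.5,0,0,0,3,0,0,-3.5,0,0,0.1104,3,0,0,-3.5,0,0,0.1104,3,0,0,-2.5,0,0,0.1104,3,0,0,0,0,0,0.1104,3,0,0,0,0,0,0.1104,3,0,0,0,0,0,0.1104,3,0,0,0,0,0,0.1104,3,0,0,0,0,0,0.1104,3,0,0,0,0,0,0.1104,3,0,0,0,0,0,0.1104,3,0,0,0,0,0,0.1104,3,0,0,0,0,0,0.1104,3,0,0,0,0,0,0.1104,3,0,0,0,0,0,0.1104,3,0,0,0,0,0,0.1104,3,0,0,0,0,0,0,3]}}

```text
t: 46.22
ee_pos: [0.6035, -0.1574, 0.2042]
tcp_rot: [-0.0, 0.99, 0.14, 0.0]
contact_force: [-0.1, 0.0, -1.1]
width: 0.457
```

Run:
```python
from cell import *
from meas import *
s=sense();p=pose(s);print(s["t"],p[0],p[2],s["width"]*87,to(s,st2w(-.062,.046,.21)))
```

```text
46.2167 [ 0.60351765 -0.15742783  0.20423438] 16.11770098010344 39.76946257105976 [-15.47   4.36  -0.58]
```

Call:
{"method": "apply_moves", "body": {"moves": [-3.1,0.87,0,0,0,0,3,-3.1,0.87,0,0,0,0,3,-3.1,0.87,0,0,0,0,3,-3.1,0.87,0,0,0,0,3,-3.07,0.88,0,0,0,-0.004,3,0,0,1,0,0,0,3,0,0,2,0,0,0,3,0,0,2,0,0,0,3,0,0,2,0,0,0,3,0,0,1,0,0,0,3,0,0,0,0,0,0,3,0,0,0,0,0,0,3]}}

```text
t: 47.22
ee_pos: [0.4676, -0.2432, 0.1238]
tcp_rot: [-0.0, 0.989, 0.145, -0.0]
contact_force: [0.2, -0.3, -0.8]
width: 0.457
```

Run:
```python
from cell import *
from meas import *
s=sense();p=pose(s);print(s["t"],p[0],p[2],s["contact_force"],to(s,st2w(-.062,.046,.1094)))
```

```text
47.2167 [ 0.46758816 -0.2431806   0.12381855] 16.72237788379069 [ 0.22768726 -0.27263544 -0.79213828] [-0.03 -0.11  1.44]
```

Call:
{"method": "apply_moves", "body": {"moves": [0,-0.1,0.6,0,0,0.006,3,0,0,0.4,0,0,0,3,0,0,0.25,0,0,0,3,0,0,0.15,0,0,0,3,0,0,0,0,0,0,3,0,0,0,0,0,0,3]}}

```text
t: 47.72
ee_pos: [0.4673, -0.2424, 0.1094]
tcp_rot: [0.0, 0.99, 0.142, 0.0]
contact_force: [0.0, -0.1, -1.5]
width: 0.454
```

Run:
```python
from cell import *
from meas import *
s=sense();p=pose(s);print(s["t"],p[0],p[2],s["contact_force"],to(s,st2w(-.062,.046,.1094)))
```

```text
47.7167 [ 0.46729957 -0.2423808   0.10944511] 16.285592058438468 [ 0.03201973 -0.1103009  -1.47556747] [-0.03 -0.02  0.  ]
```

Not in contact yet, so a little lower.

Call:
{"method": "apply_moves", "body": {"moves": [0,0,0.1,0,0,0,3,0,0,0.1,0,0,0,3,0,0,0,0,0,0,3,0,0,0,0,0,0,3]}}

```text
t: 48.05
ee_pos: [0.4677, -0.2424, 0.109]
tcp_rot: [0.0, 0.99, 0.142, 0.0]
contact_force: [-5.8, 2.5, 16.1]
width: 0.456
```

Call:
{"method": "apply_moves", "body": {"moves": [0,0,-0.15,0,0,0,3,0,0,0,0,0,0,4.6,0,0,0,0,0,0,5.5,0,0,0,0,0,0,6,0,0,0,0,0,0,6,0,0,-1.5,0,0,0,6,0,0,-3,0,0,0,6,0,0,-4,0,0,0,6,0,0,-4,0,0,0,6,-3,0,-2,0,0,0,6,-3,0,-1,0,0,0,6,0,0,0,0,0,0,6,0,0,0,0,0,0,6]}}

```text
t: 49.13
ee_pos: [0.4088, -0.2601, 0.2646]
tcp_rot: [0.001, 0.99, 0.14, 0.001]
contact_force: [0.6, 0.4, -0.6]
width: 0.69
```

Run:
```python
from cell import *
from meas import *
s=sense();p=pose(s);print(s["t"],p[0],p[2],s["joint_positions"].round(2))
d=snap("23",("wrist","side","top"));crop(d[1],270,130,430,290,4,"pics/side23.png");d=d[0]
for q in ([.4302,-.2744,.142],st2w(-.062,-.046,.142),st2w(-.062,.046,.142)):
    u,v=proj(d,[q])[0].astype(int);b=(u-26,v-26,u+26,v+26)
    try: a,c=can4(d,b,.08);print(u,v,w2st([*c,.14]))
    except Exception as e: print(e)
```

```text
49.1333 [ 0.40883575 -0.26012081  0.26462135] 16.127627737708874 [ 0.82  0.02 -0.35  1.74  0.01  1.38 -0.82]
az -27.6 centre from tab [ 0.43   -0.2742] cost 0.0004
341 178 [[-0.07935958  0.00029142  0.14      ]]
az -28.0 centre from tab [ 0.4223 -0.3217] cost 0.0007
384 197 [[-0.06350427 -0.04512609  0.14      ]]
az -28.6 centre from tab [ 0.4666 -0.2418] cost 0.0003
321 134 [[-0.06253109  0.0462651   0.14      ]]
```

View pics/wrist_23.png

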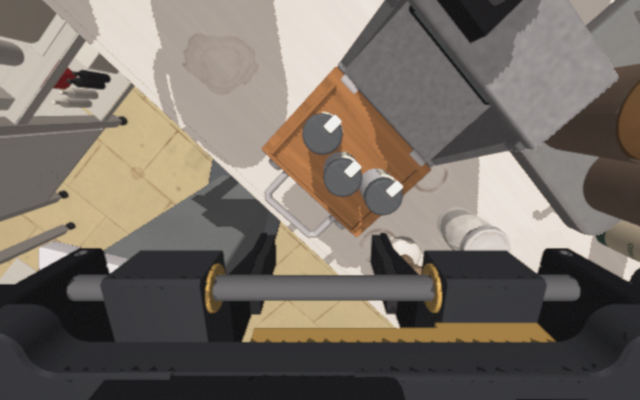

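View pics/side23.png

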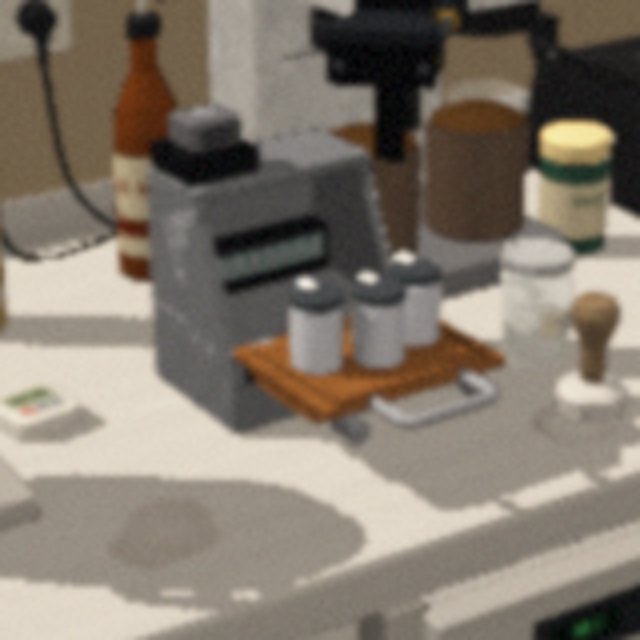

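Side view: all three cans stand upright on the level flap and the battery is seated. Tab azimuths are −27.6, −28.0 and −28.6° against the station's −28.2°. I'll check the whole scene for a fourth can and for the bystanders.

Run:
```python
from meas import *
d=np.load("top_23.npz");crop(d,180,40,440,270,3,"pics/top23.png")
X=cloud(d);X0=cloud(np.load("top0.npz"))
for n,(u,v) in dict(timer=(327,138),sug=(216,158),jar=(420,226),tam=(402,250)).items(): print(n,X[v,u].round(3),X0[v,u].round(3))
d=np.load("side_23.npz");crop(d,130,120,450,320,2.5,"pics/side23b.png")
```

```text
timer [ 0.701 -0.19   0.018] [ 0.701 -0.19   0.019]
sug [0.609 0.174 0.102] [0.609 0.175 0.101]
jar [ 0.382 -0.479  0.099] [ 0.382 -0.479  0.1  ]
tam [ 0.307 -0.418  0.099] [ 0.307 -0.419  0.096]
```

View pics/top23.png

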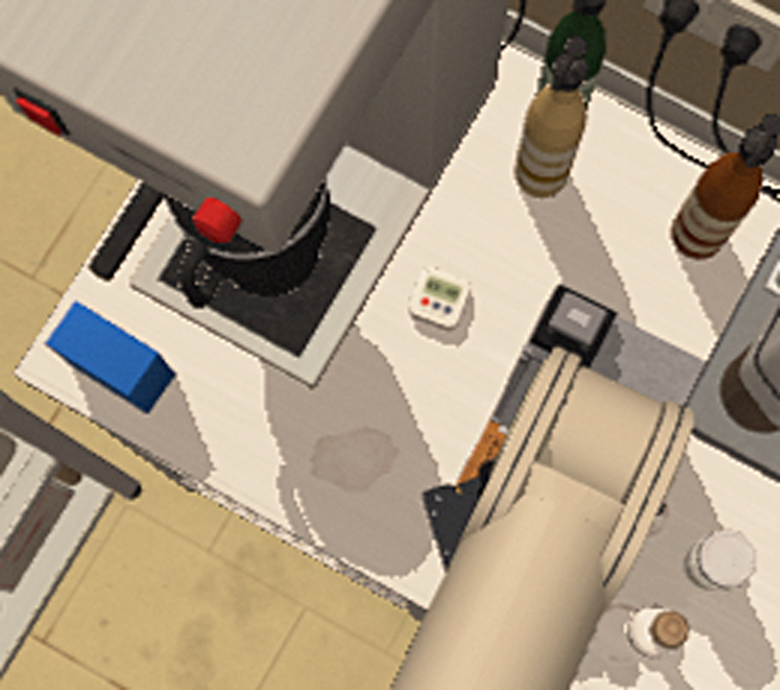

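View pics/side23b.png

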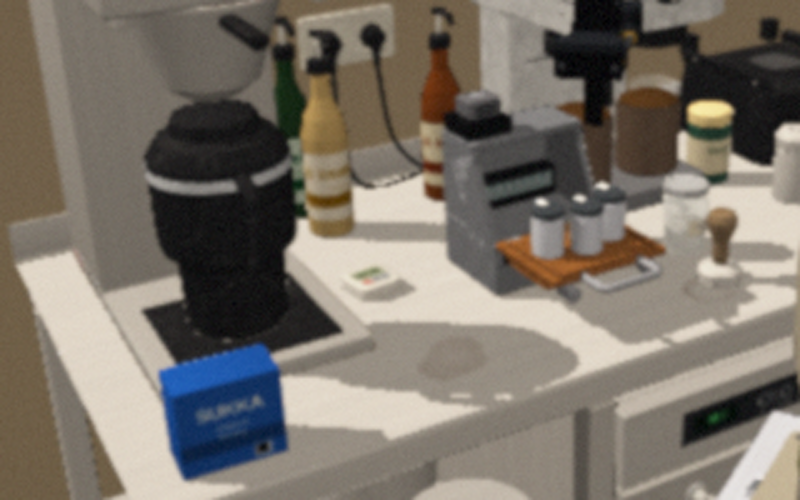

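Run:
```python
from cell import *
print(close_job())
```

```text
the job is handed in; nothing more can be done
None
```

The job is done as asked and handed in at about 49 s of the 208 s allowed.

**What I did, in order:**
- **Supports:** I pulled both out to their stops. Both knob front ends measured about 139 mm out, within 0.5 mm of each other.
- **Flap:** I swung it down by its bar until it lay on the supports. I pressed the bar down at the end, up to about 21 N, to be sure it was seated.
- **Battery:** I plugged it into the well.
- **Canisters:** Only three were out; neither the top nor the side view showed a fourth. I stood all three on the flap, well apart, with their labels toward the reader.

**Last checks:**

| Item | Measured | Expected |
|---|---|---|
| Flap slope | under 0.3° | level |
| Flap face height | 79 mm | 80 mm |
| Battery head top | 241 mm | 242 mm |
| Canister label directions | −27.6°, −28.0°, −28.6° | about −28.2° |

- The flap figures were taken with one canister already on it.
- The jar, tamper, timer and sugar box show no shift from the start.
- The gripper was open and clear of everything when I handed in.

**Disagreements:**
- A cruder tab measurement gave one canister as −24.9°, but fitting the tab's outline twice more gave −27.3° and −27.6°.
- Different features put the station's own angle between about −27.9° and −28.6°, so label squareness is known only to about 1°.
- The supports moved only 81 to 86 mm rather than 90. They may have started slightly out, since the two knobs were not level with each other at first.

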